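# Stack a cast model hut in its gluing jig and fix it with the spray

### The job

Stack the model hut between the four corner posts of the gluing jig, square and upright: first the hut body down on the jig's bed, which is set to another height every time, then the open eave frame flat on it, then the stepped roof; feel each part gently down until it rests fully home, neither ramming it nor letting it drop, and let go before fetching the next. Press the roof down on the stack for about a second with roughly a kilogram's push, let go, then press the cap of the spray can on the jig all the way down for a moment and let it spring back. Do not spray before the stack is complete, and leave the plate, the jar and the pillar where they stand.

Things in the scene. Friction and masses are not known exactly. Their poses are not given: they have to be found in the camera images.
- pocket (a point): Centre of the jig's pocket at the level of the base's top, 12 mm above the table; z up, x and y along the pocket's sides. Square pocket, 58.4 mm wide inside. Parts may go in at any quarter turn. A 54 mm square metal bed in the pocket carries the parts; its top is clamped somewhere 6 to 24 mm above this point, at an unreported height: feel for it.
- hut: Main part of the hut, a brown resin block 56 x 56 mm, 40 mm tall, with a dark doorway on its -x face; stands upright on the table. Origin: centre of its underside, z up, x and y across its flat sides. About 120 g.
- frame: Eave frame (spacer): brown resin square frame 56 x 56 mm, 14 mm thick, with a 30 mm square opening in the middle; lies flat. Origin: centre of its underside, z up, x and y across its sides. About 30 g.
- roof: Roof: brown resin square slab 56 x 56 mm, 14 mm thick, carrying four round steps of 50, 40, 30 and 20 mm diameter, 7 mm high each (42 mm tall in all); stands upright. Origin: centre of its underside, z up, x and y across its sides. About 60 g.
- cap_top (a point): Centre of the top of the spray can's white cap, 26 mm in diameter, 128 mm above the table when up; the cap is pressed straight down. The can is 42 mm in diameter, fixed upright on the jig base, 125 mm from the pocket centre along the pocket's -y, nozzle towards the pocket.
- cap (a joint): How far the spray cap is pressed, in m: 0 up, 0.006 fully down (sprung: about 2.4 N to start, 7 N fully down).
- plate: Bystander: white plate 144 mm across with a stepped thatch-coloured roof model, about 70 mm tall. Origin: centre of its underside.
- jar: Bystander: jar 52 mm across, 75 mm tall, with a blue lid. Origin: centre of its underside.
- pillar: Bystander: brown pillar 26 mm square on a 50 mm square foot, 55 mm tall. Origin: centre of its underside.
- jig: Fixed jig: plywood base 120 x 225 x 12 mm; four L-shaped wooden corner posts rising 84 mm above the base, square tops, walls 8 mm thick, arms reaching 11 mm from the inner corners, so each side has an open gap 36 mm wide for the fingers. Carries the spray can. Origin: on the table under the pocket's centre; axes as the pocket's.
Mind the look-alikes: they are no part of the job. There is more than one size of the frame; the one meant has the size given above.

How it is judged:
By the outcome, as a careful person would: the job done as asked, in the order asked, and still so for the second after the job is handed in, with the robot touching nothing.
It also fails if it takes over 72 s, if anything falls off the work surface, if the arm or the gripper's body presses on something with over 40 N, if the wrist force passes 120 N, or if a joint passes its speed limit or range.

### The arm

A 7-joint arm with a two-finger parallel gripper is mounted at the origin on the work surface. World frame = base frame: x ahead of the robot, y to its left, z up, the work surface at z = 0. Lengths are in m, angles in rad, forces in N, time in s.
With the tool pointing down it reaches from about 0.425 to 0.875 m from the base axis. Payload 4.7 kg.
Tool frame: the origin (TCP) lies between the finger pads; the fingertips stand 11 mm ahead of it and the grasp point (between the pads) lies 8 mm behind it; z points along the fingers, y is the line along which they close (so a half turn about z gives the same grasp; the last joint's range is limited). The gripper opens to 87 mm and grips with 3 to 60 N. Pads are 19 mm wide; open, the fingers measure 117 mm over their backs; the gripper's body (75 mm by 190 mm) begins 51 mm behind the grasp point.
Start: joints at [-1.202, 0.321, -0.07, 1.45, 0.023, 1.371, -0.057], TCP at [0.226, 0.61, 0.234] pointing down, gripper open.
Joint ranges: [-2.86, 2.86], [-0.3, 2.09], [-1.38, 1.24], [0.06, 2.45], [-1.56, 4.7], [0.09, 2.05], [-2.69, 2.69]. Speed limits (rad/s): [2.57, 2.57, 3.14, 3.14, 3.14, 3.14, 3.14].

### API

Orientations are given as a rotation vector (axis times angle).
In Python, from bench import ctrl gives the robot as it stands. The module is installed in compiled form; this text tells all that it offers.
- The arm moves only by the shell command python3 -m inch 'ROWS' [FORCE]. ROWS is JSON, a list of rows, each an object with "slide": the shift along the tool's x, y, z scaled (see below), a list of three; "angular": the turn, a rotation vector about the tool's x, y, z scaled (see below), a list of three; "claw": the opening, from -1 (shut) to 1 (fully open). In form: [{"slide": [tx, ty, tz], "angular": [rx, ry, rz], "claw": claw}, ...]. A call has 1 to 10 rows; each row is the pose to reach, as a shift and turn from the pose commanded when the call began, along the tool's axes at that moment; what a row does not reach only later rows make up. The controller multiplies each number of a shift by 0.25 m and each number of a turn by 30 degrees. A row lasts 1/10 s, in which the tool goes at most 50 mm and 8.59 degrees, less where a joint would pass 70% of its speed; a pose out of reach is approached as far as the arm can. A call with a number of a shift or a turn outside -1 to 1 is refused whole. A call with a gripper value outside its range is refused whole. The fingers move at their own pace and stop on an object; FORCE is the grip in N (left out, the last holds). Time passes only in rows, so rows that repeat a pose let the fingers close. It gives the time, the measured TCP pose, the force, the opening and the grip force at its end, in the units of the state.
- ctrl.get_state(): the state, without advancing time (a new reading comes with each control period).
- ctrl.get_image(name): name is "side" or "top" or "wrist"; returns a dict with "color" (480x640x3 uint8, red, green, blue), "depth" (480x640 float32, m along the optical axis (not along the pixel's ray), 0 where there is no reading), "camera_matrix" (3x3 intrinsics, pixels), "extrinsics" (4x4, takes a point from camera to world coordinates); the wrist camera has in their place "tool_from_camera" (4x4, takes a point from camera to tool coordinates, whose origin is the TCP and whose axes are the flange's). Camera axes: x right, y up, looking along -z (the intrinsics and any distortion apply to the point x, -y, -z); pixel columns grow to the right and rows downward; lengths in m; the calibration is good to about 2 mm. A picture is of the moment at which its call begins: read the wrist's pose just before it.
- ctrl.close_job(): hands the job in; it is judged then, once.
Trained networks look in the newest picture that a camera, given by its name, has taken for a name from the list of things; names that differ only in an ending like _2 or _b are one class to them, and where a whole thing is asked for, a point or a joint stands for the part that bears it (a point fixed in the world has none). Each returns a list of dicts, best first, with "confidence" (0 to 1); they miss things now and then, are a little off and sometimes report something else, mostly with a low value. They report only what shows in the picture. A call takes as long as a camera call. They do not tell look-alikes from the thing itself.
- ctrl.find_in(query, camera): "bbox" ([centre column, centre row, width, height] in pixels, round what is visible of it).
- ctrl.outline_of(query, camera): "mask" (480x640 bool, what is visible of it) and "bbox" ([centre column, centre row, width, height] in pixels, round what is visible of it).
The state is a dict: "time": time; "joint_positions": joint angles; "qd": joint speeds; "joint_torque": joint torques, N m; "position": TCP position; "tool_rot": TCP orientation; "ft_force": force on the tool from outside, world axes, zero at the start; "torque": the same for the moment, N m; "grip_width": opening from 0.0 (shut) to 1.0 (fully open); "grip_force": force on a finger pad.
Only numpy, scipy, OpenCV 4.12 (cv2) and the standard library are available. Lean on these libraries where they do the work, as an engineer would, in place of code of your own. Each camera call takes 0.05 s, during which the arm holds its last target. There are 200 camera calls.

## Working session

There is one attempt and no reset: what is moved stays moved. The work goes in short steps, Python scripts to look and compute and a shell command to move; the robot and the scene stay as the last step left them, time stands still between calls to the robot, and variables do not carry over. Pictures are saved under pics/ and viewed, at most 10 in all, crops included, and the job is handed in when it is done.

```bash
mkdir -p pics; cat > h.py <<'E'
import numpy as np, cv2
from bench import ctrl
from scipy.spatial.transform import Rotation as R
def cam(name):
    s=ctrl.get_state(); im=ctrl.get_image(name)
    if name=="wrist":
        T=np.eye(4);T[:3,:3]=R.from_rotvec(s["tool_rot"]).as_matrix();T[:3,3]=s["position"]
        E=T@np.array(im["tool_from_camera"])
    else: E=np.array(im["extrinsics"])
    return im,E
def cloud(im,E):
    K=np.array(im["camera_matrix"]);d=im["depth"];v,u=np.mgrid[:480,:640]
    p=np.stack([(u-K[0,2])/K[0,0]*d,-(v-K[1,2])/K[1,1]*d,-d],-1)
    w=p@E[:3,:3].T+E[:3,3]; w[d<=0]=np.nan
    return w
def save(im,f): cv2.imwrite("pics/"+f,im["color"][:,:,::-1])
E
python3 - <<'E'
from h import *
s=ctrl.get_state();print({k:np.round(v,3).tolist() for k,v in s.items()})
ims=[]
for n in("top","side"):
    im,E=cam(n);W=cloud(im,E);np.savez(n+".npz",W=W,c=im["color"],K=im["camera_matrix"],E=E);ims.append(im["color"])
    print(n,E.round(3).tolist(),np.array(im["camera_matrix"]).round(1).tolist(),[k for k in im])
    for q in("hut","frame","roof","jig","cap_top","plate","jar","pillar"):
        for r in ctrl.outline_of(q,n):
            m=r["mask"];w=W[m];w=w[~np.isnan(w[:,0])]
            if not len(w):print(q,r["confidence"],r["bbox"],"nodepth");continue
            zt=np.percentile(w[:,2],97);t=w[w[:,2]>zt-.006]
            a=cv2.minAreaRect((t[:,:2]*1000).astype(np.float32))
            print(q,round(r["confidence"],2),np.round(r["bbox"]).tolist(),"ztop",zt.round(4),"rect",np.round(a[0],1),np.round(a[1],1),round(a[2],1))
    save(im,n+".png")
E
```

```text
{'time': 0.0, 'joint_positions': [-1.202, 0.322, -0.07, 1.452, 0.023, 1.371, -0.057], 'qd': [0.001, 0.0, -0.001, 0.0, -0.0, 0.001, -0.002], 'joint_torque': [0.0, -49.13, -0.404, -31.252, -0.064, 0.044, 0.0], 'position': [0.226, 0.609, 0.232], 'tool_rot': [-0.554, -3.092, 0.003], 'ft_force': [0.94, 0.754, 0.553], 'torque': [-0.055, -0.026, 0.037], 'grip_force': 0.0, 'grip_width': 1.001}
top [[-0.015, 0.989, -0.148, 0.421], [-1.0, -0.015, 0.002, 0.086], [-0.001, 0.148, 0.989, 1.081], [0.0, 0.0, 0.0, 1.0]] [[452.2, 0.0, 318.0], [0.0, 452.2, 239.3], [0.0, 0.0, 1.0]] ['color', 'depth', 'camera_matrix', 'extrinsics']
hut 0.92 [439.0, 284.0, 36.0, 28.0] ztop 0.0427 rect [ 467.  -199.3] [55.3 56.9] 9.3
frame 0.87 [175.0, 320.0, 42.0, 38.0] ztop 0.0202 rect [398.5 421.8] [72.7 73.9] 24.6
frame 0.76 [225.0, 284.0, 30.0, 31.0] ztop 0.0162 rect [482.9 310.6] [56.9 55.9] 70.5
roof 0.92 [453.0, 216.0, 26.0, 24.0] ztop 0.0423 rect [ 631.4 -243.1] [23.  23.6] 25.0
jig 0.65 [344.0, 242.0, 97.0, 62.0] ztop 0.1019 rect [574.8  18.1] [180.2  74.3] 79.6
jig 0.46 [218.0, 194.0, 60.0, 60.0] ztop 0.0599 rec
[... 677 characters left out ...]
.2 59. ] 9.7
frame 0.88 [244.0, 217.0, 33.0, 23.0] ztop 0.0182 rect [396.4 420.4] [75.5 78.7] 22.8
frame 0.57 [278.0, 235.0, 28.0, 12.0] ztop 0.0146 rect [480.7 309.6] [66.4 57. ] 70.5
roof 0.86 [396.0, 381.0, 40.0, 37.0] ztop 0.0413 rect [ 632.6 -248.1] [22.  24.8] 87.2
jig 0.6 [332.0, 283.0, 61.0, 91.0] ztop 0.1166 rect [559.5 -56.7] [22.6 24. ] 74.9
cap_top 0.42 [336.0, 270.0, 12.0, 13.0] ztop 0.1281 rect [559.8 -54.5] [23.4 23.5] 41.0
plate 0.83 [352.0, 220.0, 52.0, 29.0] ztop 0.0597 rect [693.8 322.9] [27.1 24. ] 5.6
jar 0.95 [238.0, 297.0, 29.0, 37.0] ztop 0.0752 rect [372.1  -9.3] [42.8 43.2] 16.3
pillar 0.57 [448.0, 317.0, 31.0, 35.0] ztop 0.0547 rect [ 783.4 -119.6] [26.3 26.1] 26.0
```

View pics/top.png

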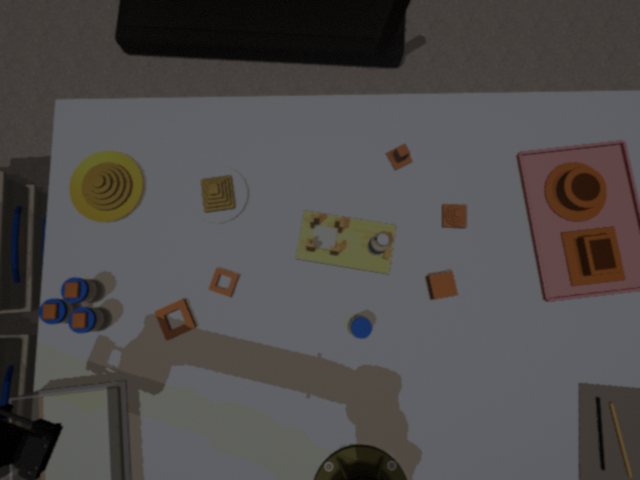

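```bash
python3 - <<'E'
import numpy as np,cv2
for n in("top","side"):
    W=np.load(n+".npz")["W"]; z=W[...,2]
    # jig post tops at z~.096 and can
    for lo,hi,l in((.088,.103,"posts"),(.12,.135,"cap"),(.008,.018,"base")):
        m=(z>lo)&(z<hi)&(W[...,0]>.45)&(W[...,0]<.75)&(abs(W[...,1]-.03)<.2)
        k,lab,st,c=cv2.connectedComponentsWithStats(m.astype(np.uint8))
        for i in range(1,k):
            if st[i,4]<12: continue
            w=W[lab==i]; a=cv2.minAreaRect((w[:,:2]*1000).astype(np.float32))
            print(n,l,st[i,4],"pix",c[i].round(),"rect",np.round(a[0],1),np.round(a[1],1),round(a[2],1),"z",np.median(w[:,2]).round(4))
c=np.load("top.npz")["c"][:,:,::-1]
a=cv2.resize(c[262:347,145:255],(770,595),interpolation=cv2.INTER_CUBIC)
cv2.imwrite("pics/frames.png",a)
E
```

```text
top posts 53 pix [313. 217.] rect [616.6  93.3] [18.3 19.3] 77.9 z 0.0944
top posts 55 pix [339. 222.] rect [606.5  38.5] [18.3 19.5] 80.5 z 0.0942
top posts 140 pix [379. 243.] rect [561.9 -51.9] [38.8 40.7] 43.6 z 0.0965
top posts 53 pix [309. 243.] rect [562.2 103.2] [18.2 18.9] 79.6 z 0.0949
top posts 53 pix [335. 248.] rect [552.2  48.6] [18.7 18.5] 81.0 z 0.0951
top cap 120 pix [381. 239.] rect [561.9 -51.3] [24.3 25.4] 32.3 z 0.1267
top base 3040 pix [346. 243.] rect [575.2  19.3] [224.7 120.2] 79.7 z 0.011
side posts 45 pix [320. 240.] rect [560.4 102.7] [23.5 16. ] 80.0 z 0.094
side posts 52 pix [345. 241.] rect [615.   92.1] [23.  18.1] 78.0 z 0.0942
side posts 53 pix [320. 255.] rect [549.8  46.5] [21.2 17.2] 80.7 z 0.0942
side posts 52 pix [346. 255.] rect [606.6  33.5] [23.8 15.7] 39.8 z 0.0945
side posts 202 pix [334. 282.] rect [559.3 -60.2] [28.5 41.6] 84.1 z 0.0965
side cap 109 pix [334. 267.] rect [559.8 -54.4] [24.3 24.3] 28.0 z 0.1267
side base 1989 pix [332. 302.] rect [572.9  17.3] [228.3 120. ] 79.7 z 0.011
side base 13 pix [326. 265.] rect [577.6 119.4] [13.6  7.2] 77.8 z 0.0111
```

View pics/side.png

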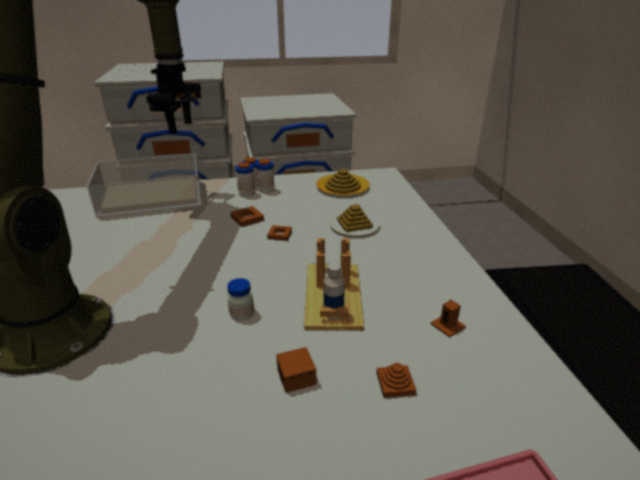

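View pics/frames.png

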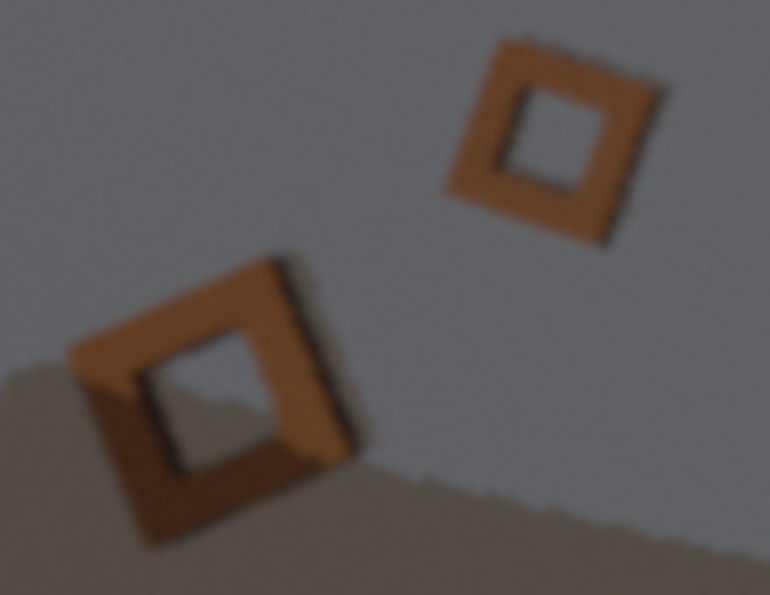

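The two frame candidates in the top view are at (175,320), about 73 mm across, and at (225,284), about 56 mm. The second matches the described size, and the crop shows it is clearly the smaller one. The hut is at (439,284), the roof at (453,216), the jig at (345,243) and the cap at (381,239).

```bash
cat >> h.py <<'E'
def go(x,y,z,yaw,rot0=None,p0=None,vmax=.045):
    """print calls for TCP to x,y,z with tool y at yaw deg (mod 180), tool down; returns nothing"""
    s=ctrl.get_state(); p=np.array(s["position"] if p0 is None else p0);r=R.from_rotvec(s["tool_rot"])
    best=None
    for k in(0,180):
        a=np.radians(yaw+k); ty=np.array([np.cos(a),np.sin(a),0]);tz=np.array([0,0,-1.]);tx=np.cross(ty,tz)
        q=R.from_matrix(np.stack([tx,ty,tz],1)); d=(r.inv()*q)
        if best is None or d.magnitude()<best[0]: best=(d.magnitude(),d)
    d=best[1].as_rotvec(); P=np.array([x,y,z]); D=P-p
    n=int(max(np.ceil(np.abs(np.degrees(d)).max()/30-.001),np.ceil(np.linalg.norm(D)/.25-.001),1))
    for i in range(n):
        ri=r*R.from_rotvec(d*i/n); sl=ri.inv().apply(D/n)/.25
        print("slide",sl.round(4).tolist(),"ang",(np.degrees(d)/n/30).round(4).tolist(),"rows",np.ceil(max(np.linalg.norm(D)/n/.05,np.degrees(np.linalg.norm(d))/n/8.59)))
def yaw():
    m=R.from_rotvec(ctrl.get_state()["tool_rot"]).as_matrix();return np.degrees(np.arctan2(m[1,1],m[0,1])),m.round(4).tolist()
E
python3 - <<'E'
from h import *
W=np.load("top.npz")["W"];
c=np.array([.5844,.0709]);a=np.radians(-10.4);d=W[...,:2]-c
u=d[...,0]*np.cos(a)+d[...,1]*np.sin(a);v=-d[...,0]*np.sin(a)+d[...,1]*np.cos(a)
m=(abs(u)<.018)&(abs(v)<.018);z=W[m][:,2];print("bed",len(z),np.percentile(z,[5,25,50,75,95]).round(4))
for n in("top","side"):
    W=np.load(n+".npz")["W"];m=(abs(W[...,0]-.631)<.05)&(abs(W[...,1]+.244)<.05)&(W[...,2]>.008)
    print(n,"roof",cv2.minAreaRect((W[m][:,:2]*1000).astype(np.float32)))
print(yaw());go(.555,.076,.38,-10.4)
E
```

```text
bed 226 [0.017  0.0191 0.0204 0.0218 0.0235]
top roof ((634.8060913085938, -242.95986938476562), (56.88182067871094, 57.05339431762695), 86.41356658935547)
side roof ((632.2296142578125, -246.24276733398438), (58.18718719482422, 56.684608459472656), 85.87324523925781)
(np.float64(69.67069321693326), [[-0.9377, 0.3474, 0.0001], [0.3474, 0.9377, 0.0001], [-0.0001, 0.0001, -1.0]])
slide [-0.6587, -0.5146, -0.1952] ang [0.0001, -0.0, 0.8897] rows 5.0
slide [-0.8196, -0.1639, -0.1952] ang [0.0001, -0.0, 0.8897] rows 5.0
slide [-0.8059, 0.2217, -0.1952] ang [0.0001, -0.0, 0.8897] rows 5.0
```

```bash
r='';
python3 -m inch '[{"slide":[-0.33,-0.26,-0.2],"angular":[0,0,0.45],"claw":1},{"slide":[-0.66,-0.515,-0.2],"angular":[0,0,0.89],"claw":1},{"slide":[-0.66,-0.515,-0.2],"angular":[0,0,0.89],"claw":1},{"slide":[-0.66,-0.515,-0.2],"angular":[0,0,0.89],"claw":1},{"slide":[-0.66,-0.515,-0.2],"angular":[0,0,0.89],"claw":1}]'
python3 -m inch '[{"slide":[-0.82,-0.164,-0.195],"angular":[0,0,0.89],"claw":1},{"slide":[-0.82,-0.164,-0.195],"angular":[0,0,0.89],"claw":1},{"slide":[-0.82,-0.164,-0.195],"angular":[0,0,0.89],"claw":1},{"slide":[-0.82,-0.164,-0.195],"angular":[0,0,0.89],"claw":1},{"slide":[-0.82,-0.164,-0.195],"angular":[0,0,0.89],"claw":1}]'
python3 -m inch '[{"slide":[-0.806,0.222,-0.195],"angular":[0,0,0.89],"claw":1},{"slide":[-0.806,0.222,-0.195],"angular":[0,0,0.89],"claw":1},{"slide":[-0.806,0.222,-0.195],"angular":[0,0,0.89],"claw":1},{"slide":[-0.806,0.222,-0.195],"angular":[0,0,0.89],"claw":1},{"slide":[-0.806,0.222,-0.195],"angular":[0,0,0.89],"claw":1},{"slide":[-0.806,0.222,-0.195],"angular":[0,0,0.89],"claw":1},{"slide":[-0.806,0.222,-0.195],"angular":[0,0,0.89],"claw":1}]'
python3 - <<'E'
from h import *
print(yaw())
im,E=cam("wrist");save(im,"w1.png");W=cloud(im,E);print(np.array(im["tool_from_camera"]).round(4).tolist(),E[:3,3])
np.savez("w1.npz",W=W,c=im["color"],K=im["camera_matrix"],E=E)
z=W[...,2]
for lo,hi,l in((.088,.103,"posts"),(.12,.135,"cap"),(.008,.018,"base")):
        m=(z>lo)&(z<hi)&(W[...,0]>.45)&(W[...,0]<.75)&(abs(W[...,1]-.03)<.2)
        k,lab,st,c=cv2.connectedComponentsWithStats(m.astype(np.uint8))
        for i in range(1,k):
            if st[i,4]<60: continue
            w=W[lab==i]; a=cv2.minAreaRect((w[:,:2]*1000).astype(np.float32))
            print(l,st[i,4],"pix",c[i].round(),"rect",np.round(a[0],1),np.round(a[1],1),round(a[2],1),"z",np.median(w[:,2]).round(4))
E
```

```text
time: 1.4
position: [0.3404, 0.4266, 0.2853]
tool_rot: [1.264, 2.873, 0.002]
ft_force: [-0.3, -0.8, -0.3]
grip_width: 1.003
grip_force: 0.0
time: 1.9
position: [0.4491, 0.2483, 0.3342]
tool_rot: [1.893, 2.503, 0.004]
ft_force: [0.2, -0.6, 0.2]
grip_width: 1.0
grip_force: 0.0
time: 2.6
position: [0.555, 0.0774, 0.3806]
tool_rot: [-2.411, -2.012, 0.0]
ft_force: [-0.1, 0.6, 0.0]
grip_width: 0.998
grip_force: 0.0
(np.float64(-10.312858552739097), [[0.179, 0.9838, -0.0009], [0.9838, -0.179, 0.0009], [0.0007, -0.0011, -1.0]])
[[-0.0003, 0.9611, 0.2761, 0.077], [1.0, 0.0003, 0.0002, 0.0006], [0.0001, 0.2761, -0.9611, -0.1512], [0.0, 0.0, 0.0, 1.0]] [0.56947963 0.15293161 0.5318658 ]
posts 204 pix [320. 171.] rect [562.2 103.8] [18.3 17.8] 79.7 z 0.096
posts 224 pix [374. 171.] rect [616.6  93.9] [18.5 18.9] 78.7 z 0.0961
posts 199 pix [320. 223.] rect [552.4  49.3] [18.5 18.5] 79.5 z 0.0959
posts 222 pix [372. 223.] rect [606.8  38.9] [19.9 18.8] 78.3 z 0.0959
posts 480 pix [344. 293.] rect [562.1 -48. ] [34.8 40.9] 86.9 z 0.0973
cap 432 pix [346. 310.] rect [562.6 -50.4] [27.6 25. ] 39.7 z 0.1277
base 9566 pix [341. 220.] rect [575.1  19.1] [224.5 120. ] 79.6 z 0.012
```

View pics/w1.png

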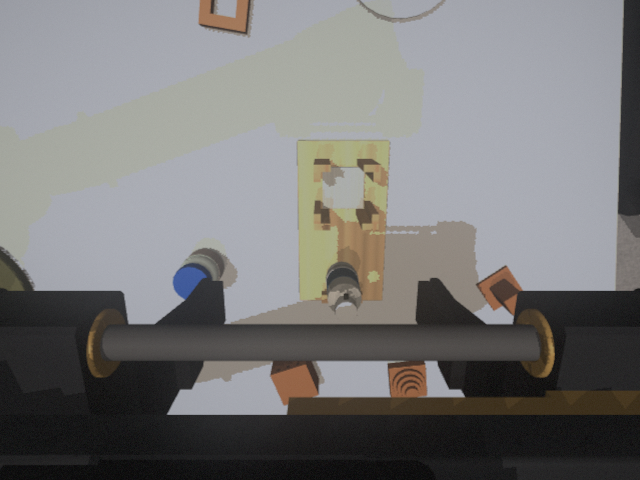

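The wrist view shows the jig posts at (320,171) to (373,223), the cap at (346,310), the hut at (295,380), the roof at (408,380) and part of the correct frame's larger twin at (225,12). The pocket measured from the wrist agrees with the top camera to within 1 mm.

```bash
cat >> h.py <<'E'
def part(W,x,y,zt,half=.045,tol=.004):
    m=(abs(W[...,0]-x)<half)&(abs(W[...,1]-y)<half)&(abs(W[...,2]-zt)<tol)
    w=W[m];a=cv2.minAreaRect((w[:,:2]*1000).astype(np.float32));print(len(w),np.round(a[0],1),np.round(a[1],1),round(a[2],1),"z",np.median(w[:,2]).round(4))
E
python3 - <<'E'
from h import *
W=np.load("w1.npz")["W"]
part(W,.467,-.2,.04);part(W,.633,-.244,.014);part(W,.633,-.244,.042)
c=np.array([.5845,.0714]);a=np.radians(-10.4);d=W[...,:2]-c
u=d[...,0]*np.cos(a)+d[...,1]*np.sin(a);v=-d[...,0]*np.sin(a)+d[...,1]*np.cos(a)
m=(abs(u)<.022)&(abs(v)<.022);z=W[m][:,2];print("bed",len(z),np.percentile(z,[5,25,50,75,95]).round(4))
go(.467,-.199,.12,9.3)
E
```

```text
1205 [ 466.8 -198.5] [56.3 56.1] 8.9 z 0.0397
440 [ 634.2 -243.4] [57.7 56.2] 86.4 z 0.0136
114 [ 634.3 -241.1] [15.1 18.8] 79.3 z 0.0413
bed 5885 [0.0212 0.3776 0.4138 0.4359 0.4521]
slide [-0.5769, -0.0734, 0.5206] ang [-0.0012, -0.0009, -0.3255] rows 4.0
slide [-0.5558, -0.1705, 0.5208] ang [-0.0012, -0.0009, -0.3255] rows 4.0
```

```bash
cd .;
python3 -m inch '[{"slide":[-0.577,-0.073,0.52],"angular":[0,0,-0.325],"claw":1},{"slide":[-0.577,-0.073,0.52],"angular":[0,0,-0.325],"claw":1},{"slide":[-0.577,-0.073,0.52],"angular":[0,0,-0.325],"claw":1},{"slide":[-0.577,-0.073,0.52],"angular":[0,0,-0.325],"claw":1}]'
python3 -m inch '[{"slide":[-0.556,-0.17,0.52],"angular":[0,0,-0.32],"claw":1},{"slide":[-0.556,-0.17,0.52],"angular":[0,0,-0.32],"claw":1},{"slide":[-0.556,-0.17,0.52],"angular":[0,0,-0.32],"claw":1},{"slide":[-0.556,-0.17,0.52],"angular":[0,0,-0.32],"claw":1},{"slide":[-0.556,-0.17,0.52],"angular":[0,0,-0.32],"claw":1},{"slide":[-0.556,-0.17,0.52],"angular":[0,0,-0.32],"claw":1}]'
python3 - <<'E'
from h import *
print(yaw())
im,E=cam("wrist");save(im,"w2.png");W=cloud(im,E);part(W,.467,-.199,.04)
s=ctrl.get_state();print(s["position"])
go(.467,-.199,.026,9.1)
E
```

```text
time: 3.05
position: [0.5099, -0.0619, 0.2493]
tool_rot: [-2.229, -2.212, -0.0]
ft_force: [-0.1, 0.5, -0.2]
grip_width: 1.001
grip_force: 0.0
time: 3.65
position: [0.4668, -0.1997, 0.1203]
tool_rot: [-2.039, -2.387, 0.0]
ft_force: [0.2, 0.2, 0.8]
grip_width: 1.001
grip_force: 0.0
(np.float64(8.984669830285505), [[-0.1562, 0.9877, -0.0016], [0.9877, 0.1562, 0.0013], [0.0015, -0.0014, -1.0]])
7705 [ 466.3 -199.4] [56.3 56.6] 9.4 z 0.04
[ 0.46801832 -0.19913933  0.1211843 ]
slide [0.0008, -0.0041, 0.3807] ang [0.0011, -0.002, -0.0002] rows 2.0
```

View pics/w2.png

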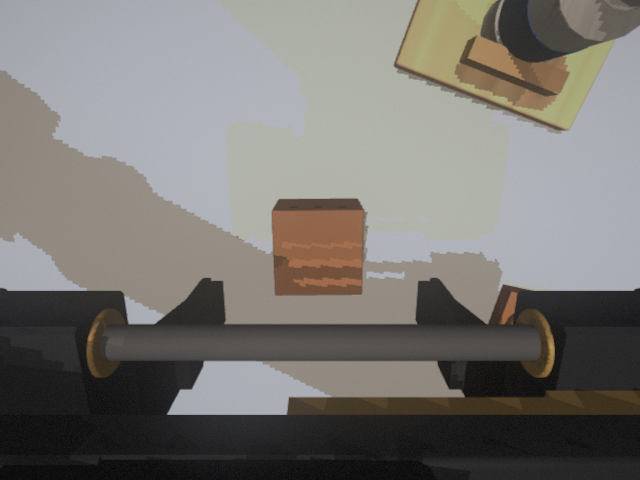

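The hut sits squarely between the fingers at (318,250), and every view agrees to within 1 mm.

```bash
cd .;
python3 -m inch '[{"slide":[0,-0.004,0.2],"angular":[0,0,0],"claw":1},{"slide":[0,-0.004,0.33],"angular":[0,0,0],"claw":1},{"slide":[0,-0.004,0.38],"angular":[0,0,0],"claw":1},{"slide":[0,-0.004,0.38],"angular":[0,0,0],"claw":-1},{"slide":[0,-0.004,0.38],"angular":[0,0,0],"claw":-1},{"slide":[0,-0.004,0.38],"angular":[0,0,0],"claw":-1},{"slide":[0,-0.004,0.38],"angular":[0,0,0],"claw":-1},{"slide":[0,-0.004,0.38],"angular":[0,0,0],"claw":-1},{"slide":[0,-0.004,0.38],"angular":[0,0,0],"claw":-1},{"slide":[0,-0.004,0.38],"angular":[0,0,0],"claw":-1}]' 20
```

```text
time: 4.7
position: [0.4666, -0.2017, 0.0271]
tool_rot: [2.042, 2.387, 0.002]
ft_force: [-2.3, 1.0, 6.8]
grip_width: 0.638
grip_force: 20.0
```

```bash
cd .;
python3 -m inch '[{"slide":[0,0,-0.1],"angular":[0,0,0],"claw":-1},{"slide":[0,0,-0.3],"angular":[0,0,0],"claw":-1},{"slide":[0,0,-0.5],"angular":[0,0,0],"claw":-1},{"slide":[0,0,-0.65],"angular":[0,0,0],"claw":-1},{"slide":[0,0,-0.7],"angular":[0,0,0],"claw":-1},{"slide":[0,0,-0.7],"angular":[0,0,0],"claw":-1}]'
python3 - <<'E'
from h import *
print(yaw()[0]);s=ctrl.get_state();p=s["position"];print(p,s["ft_force"],s["grip_width"])
im,E=cam("wrist");save(im,"w3.png");W=cloud(im,E);part(W,p[0],p[1],p[2]+.014)
go(.5845,.0714,.20,-10.4)
E
```

```text
time: 5.3
position: [0.4671, -0.2018, 0.2025]
tool_rot: [2.04, 2.386, 0.004]
ft_force: [0.4, -0.2, -2.6]
grip_width: 0.643
grip_force: 20.0
8.928790640809353
[ 0.46712275 -0.20176902  0.20247209] [ 0.40228723 -0.1562622  -2.64758283] 0.6427420027546962
14111 [ 467.9 -199.8] [76.6 57.1] 9.1 z 0.2153
slide [0.5019, 0.3189, 0.0014] ang [0.0001, -0.0006, 0.3222] rows 3.0
slide [0.5483, 0.2301, 0.0012] ang [0.0001, -0.0006, 0.3222] rows 3.0
```

View pics/w3.png

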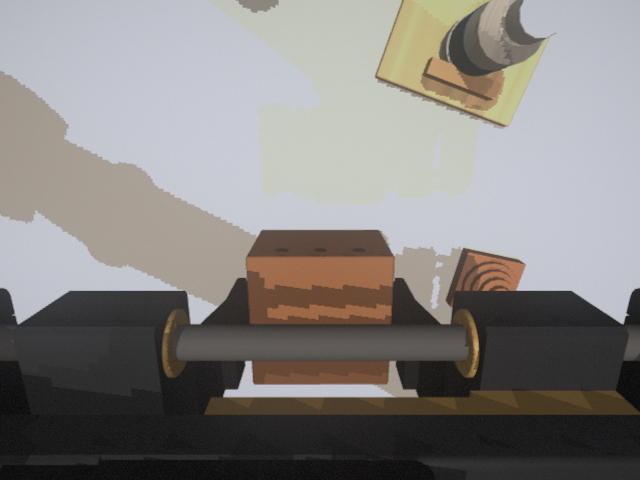

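The hut is held squarely. Its top face spans columns 247–393 in the wrist view.

```bash
cat >> h.py <<'E'
def held(zt,tol=.003):
    """centre of held part's top face in tool frame, as the wrist camera sees it"""
    im,E=cam("wrist");W=cloud(im,np.array(im["tool_from_camera"]));c=im["color"].astype(int)
    m=(abs(W[...,2]-zt)<tol)&(abs(W[...,0])<.04)&(abs(W[...,1])<.04)&(c[...,0]>1.4*c[...,2])&(c[...,0]>60)
    k,l,st,_=cv2.connectedComponentsWithStats(m.astype(np.uint8));w=W[l==1+st[1:,4].argmax()]*1000
    b=w[w[:,0]>np.percentile(w[:,0],20)]
    print("held n",len(w),"y",np.percentile(b[:,1],[.5,99.5]).round(1),"x",np.percentile(w[:,0],[.5,99.5]).round(1),"z",np.median(w[:,2]).round(1))
    a=cv2.minAreaRect(w[:,:2].astype(np.float32));print(np.round(a[0],1),np.round(a[1],1),round(a[2],1))
    return im,E
E
python3 -c "
from h import *
held(-.014)"
python3 -m inch '[{"slide":[0.15,0.095,0],"angular":[0,0,0.08],"claw":-1},{"slide":[0.33,0.21,0],"angular":[0,0,0.2],"claw":-1},{"slide":[0.502,0.319,0],"angular":[0,0,0.322],"claw":-1},{"slide":[0.502,0.319,0],"angular":[0,0,0.322],"claw":-1}]'
python3 -m inch '[{"slide":[0.18,0.08,0],"angular":[0,0,0.1],"claw":-1},{"slide":[0.36,0.16,0],"angular":[0,0,0.2],"claw":-1},{"slide":[0.5,0.21,0],"angular":[0,0,0.3],"claw":-1},{"slide":[0.548,0.23,0],"angular":[0,0,0.322],"claw":-1},{"slide":[0.548,0.23,0],"angular":[0,0,0.322],"claw":-1},{"slide":[0.548,0.23,0],"angular":[0,0,0.322],"claw":-1}]'
python3 - <<'E'
from h import *
im,E=held(-.014);W=cloud(im,E);save(im,"w4.png");np.savez("w4.npz",W=W,c=im["color"],E=E)
z=W[...,2];m=(z>.088)&(z<.103)&(abs(W[...,0]-.58)<.06)&(abs(W[...,1]-.07)<.06)
k,lab,st,c=cv2.connectedComponentsWithStats(m.astype(np.uint8))
for i in range(1,k):
    if st[i,4]<60: continue
    w=W[lab==i]; a=cv2.minAreaRect((w[:,:2]*1000).astype(np.float32))
    print(st[i,4],"pix",c[i].round(),"rect",np.round(a[0],1),np.round(a[1],1),round(a[2],1))
print(yaw());go(.5845,.0714,.12,-10.4)
E
```

```text
held n 10076 y [-26.6  28.4] x [ 1.8 30.1] z -12.9
[15.7  0.8] [29.5 56.3] 0.2
time: 5.8
position: [0.526, -0.0567, 0.1977]
tool_rot: [-2.222, -2.215, 0.002]
ft_force: [0.2, 0.1, -2.5]
grip_width: 0.645
grip_force: 20.0
time: 6.4
position: [0.5836, 0.0688, 0.1994]
tool_rot: [-2.415, -2.01, 0.006]
ft_force: [-0.3, -0.7, -1.7]
grip_width: 0.641
grip_force: 20.0
held n 10011 y [-26.8  28. ] x [ 2.1 30.3] z -12.9
[16.   0.6] [29.3 56.1] 0.3
629 pix [275. 196.] rect [562.1 103.6] [19.  19.1] 80.2
632 pix [364. 196.] rect [616.5  93.4] [19.3 19. ] 80.9
(np.float64(-10.545631613422369), [[0.183, 0.9831, -0.002], [0.9831, -0.183, -0.0018], [-0.0022, -0.0016, -1.0]])
slide [0.0139, 0.0006, 0.32] ang [-0.0031, 0.0041, -0.0049] rows 2.0
```

View pics/w4.png

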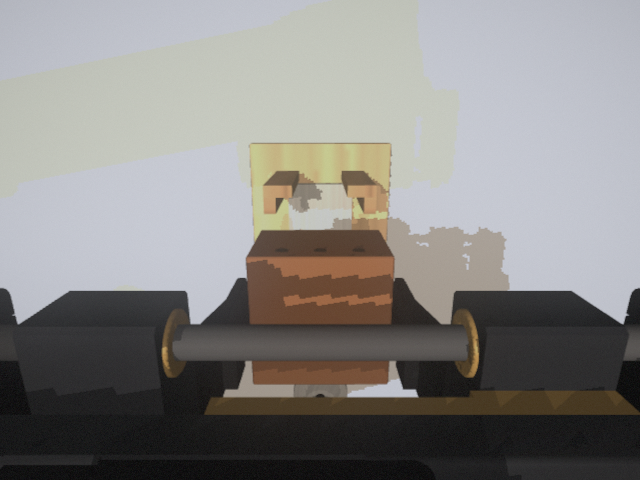

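The hut hangs over the pocket. The two far posts show at (275,196) and (364,196). I'll work out the remaining offset in the tool frame from this same picture.

```bash
cat >> h.py <<'E'
def jigrel(im):
    """far posts' tops in camera-seen tool frame -> pocket centre (mm) in tool frame and jig angle to the tool"""
    C=np.array(im["tool_from_camera"]);W=cloud(im,C);s=ctrl.get_state();zp=s["position"][2]-.096
    m=(abs(W[...,2]-zp)<.005)&(abs(W[...,0])<.08)&(abs(W[...,1])<.06)
    k,l,st,c=cv2.connectedComponentsWithStats(m.astype(np.uint8));o=[]
    for i in range(1,k):
        if st[i,4]<150: continue
        a=cv2.minAreaRect((W[l==i][:,:2]*1000).astype(np.float32));o.append(np.array(a[0]));print(st[i,4],"pix",c[i].round(),np.round(a[0],1),np.round(a[1],1),round(a[2],1))
    o=sorted(o,key=lambda q:q[1])
    if len(o)==2:
        d=o[1]-o[0];n=np.array([-d[1],d[0]])/np.linalg.norm(d);print("dist",np.linalg.norm(d).round(1),"ang",np.degrees(np.arctan2(-d[0],d[1])).round(2),"pocket",((o[0]+o[1])/2+n*np.linalg.norm(d)/2).round(2))
E
python3 - <<'E'
from h import *
for i in range(2):
    im,E=held(-.0135);jigrel(im)
print(yaw()[0],[ctrl.get_state()["position"].round(4).tolist() for i in range(1)])
E
```

```text
held n 10087 y [-26.8  28.1] x [ 2.1 30.4] z -12.9
[16.1  0.6] [56.3 29. ] 89.9
586 pix [274. 195.] [ 31.  -27.8] [19.1 18.8] 89.9
611 pix [364. 195.] [31.1 27.7] [19.2 18.9] 89.7
dist 55.5 ang -0.09 pocket [3.34 0.01]
held n 10090 y [-26.8  28.1] x [ 2.1 30.3] z -12.8
[16.   0.5] [56.5 29.2] 90.0
591 pix [274. 195.] [ 31. -28.] [19.2 18.9] 89.7
610 pix [363. 195.] [31.  27.3] [19.1 19. ] 89.4
dist 55.4 ang -0.08 pocket [ 3.33 -0.31]
-10.582555449203264 [[0.5842, 0.0684, 0.2008]]
```

```bash
cd .;
python3 -m inch '[{"slide":[0.0045,-0.003,0.13],"angular":[0,0,0],"claw":-1},{"slide":[0.0045,-0.003,0.26],"angular":[0,0,0],"claw":-1},{"slide":[0.0045,-0.003,0.28],"angular":[0,0,0],"claw":-1},{"slide":[0.0045,-0.003,0.295],"angular":[0,0,0],"claw":-1},{"slide":[0.0045,-0.003,0.31],"angular":[0,0,0],"claw":-1},{"slide":[0.0045,-0.003,0.32],"angular":[0,0,0],"claw":-1},{"slide":[0.0045,-0.003,0.33],"angular":[0,0,0],"claw":-1},{"slide":[0.0045,-0.003,0.335],"angular":[0,0,0],"claw":-1},{"slide":[0.0045,-0.003,0.34],"angular":[0,0,0],"claw":-1},{"slide":[0.0045,-0.003,0.34],"angular":[0,0,0],"claw":-1}]'
python3 -c "
from h import *
im,E=held(-.0135);save(im,'w5.png');jigrel(im)"
```

```text
time: 7.55
position: [0.5849, 0.0708, 0.1202]
tool_rot: [2.414, 2.009, 0.002]
ft_force: [-6.9, -4.1, 15.7]
grip_width: 0.641
grip_force: 20.0
held n 9883 y [-26.8  28.1] x [ 2.5 29.5] z -14.6
[16.   0.5] [28.4 56.7] 0.3
2340 pix [313. 228.] [28.1 -0.8] [74.7 19.6] 89.5
```

Contact came early: 15.7 N with the force pointing to -x and -y, so the hut is on a post. I'll lift a little and measure again.

```bash
cd .;
python3 -m inch '[{"slide":[0,0,-0.02],"angular":[0,0,0],"claw":-1},{"slide":[0,0,-0.045],"angular":[0,0,0],"claw":-1},{"slide":[0,0,-0.06],"angular":[0,0,0],"claw":-1},{"slide":[0,0,-0.06],"angular":[0,0,0],"claw":-1}]'
python3 - <<'E'
from h import *
s=ctrl.get_state();print(s["position"],s["ft_force"],yaw())
im,E=held(-.0145);save(im,'w6.png');jigrel(im)
W=cloud(im,np.array(im["tool_from_camera"]));np.savez("w6.npz",W=W,c=im["color"])
E
```

```text
time: 8.0
position: [0.5848, 0.0727, 0.1319]
tool_rot: [2.413, 2.011, 0.002]
ft_force: [0.3, 0.1, -1.7]
grip_width: 0.642
grip_force: 20.0
[0.58481143 0.07265525 0.13187093] [ 0.2555831   0.11015689 -1.69079011] (np.float64(-10.374943568454153), [[0.1801, 0.9836, 0.0016], [0.9837, -0.1801, 0.0005], [0.0008, 0.0015, -1.0]])
held n 9778 y [-26.8  28.2] x [ 2.5 29.5] z -14.5
[15.9  0.7] [28.5 56.2] 0.2
912 pix [258. 226.] [ 26. -28.] [19.2 19.5] 89.5
805 pix [377. 224.] [26.1 27.2] [19.5 19.2] 0.1
dist 55.3 ang -0.04 pocket [-1.57 -0.37]
```

View pics/w6.png

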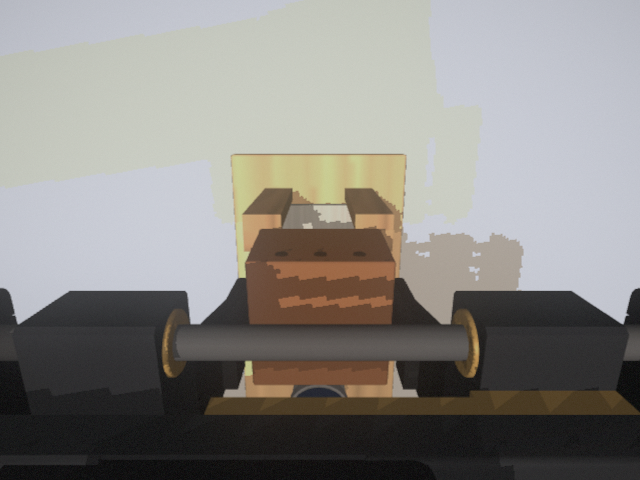

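The hut now sits 3 mm too far along tool x and 1 mm along y, because the arm lags its command. I'll correct that and check before going down.

```bash
cd .;
python3 -m inch '[{"slide":[-0.012,-0.004,0],"angular":[0,0,0],"claw":-1},{"slide":[-0.012,-0.004,0],"angular":[0,0,0],"claw":-1},{"slide":[-0.012,-0.004,0],"angular":[0,0,0],"claw":-1},{"slide":[-0.012,-0.004,0],"angular":[0,0,0],"claw":-1}]'
python3 -c "
from h import *
im,E=held(-.0145);jigrel(im);print(ctrl.get_state()['position'],yaw())"
```

```text
time: 8.45
position: [0.5826, 0.0695, 0.1309]
tool_rot: [-2.414, -2.011, 0.0]
ft_force: [-0.4, 0.4, -1.9]
grip_width: 0.642
grip_force: 20.0
held n 9771 y [-26.9  28.2] x [ 2.5 29.5] z -14.5
[15.8  0.5] [28.2 56.3] 0.5
984 pix [262. 219.] [ 29.4 -26.4] [19.8 19.2] 0.3
1022 pix [382. 220.] [29.5 29.1] [19.3 19.7] 89.9
dist 55.5 ang -0.16 pocket [1.72 1.41]
[0.58257774 0.06956422 0.1309026 ] (np.float64(-10.3933214310471), [[0.1804, 0.9836, -0.0002], [0.9836, -0.1804, -0.0], [-0.0, -0.0002, -1.0]])
```

```bash
cd .;
python3 -m inch '[{"slide":[0.0012,0.0024,0.01],"angular":[0,0,0],"claw":-1},{"slide":[0.0012,0.0024,0.02],"angular":[0,0,0],"claw":-1},{"slide":[0.0012,0.0024,0.02],"angular":[0,0,0],"claw":-1},{"slide":[0.0012,0.0024,0.02],"angular":[0,0,0],"claw":-1}]'
python3 -c "
from h import *
im,E=held(-.0145);jigrel(im);print(ctrl.get_state()['position'],yaw()[0])
im,E=held(-.0145);jigrel(im)"
```

```text
time: 8.9
position: [0.5832, 0.0697, 0.1259]
tool_rot: [-2.414, -2.011, 0.0]
ft_force: [0.8, 0.1, -1.5]
grip_width: 0.64
grip_force: 20.0
held n 9751 y [-26.9  28.2] x [ 2.5 29.4] z -14.5
[16.   0.5] [56.3 28. ] 89.9
1046 pix [259. 223.] [ 29.4 -27. ] [19.2 19.1] 89.8
1053 pix [382. 222.] [29.4 28.4] [19.2 19.3] 0.4
dist 55.3 ang 0.03 pocket [1.76 0.71]
[0.58329129 0.06970771 0.12601136] -10.394870459395994
held n 9789 y [-26.9  28.2] x [ 2.5 29.5] z -14.5
[15.9  0.6] [56.3 28.1] 89.8
1034 pix [259. 223.] [ 29.4 -27.2] [19.2 19.4] 0.2
1034 pix [381. 223.] [29.3 28.4] [19.2 19.4] 89.3
dist 55.6 ang 0.01 pocket [1.56 0.62]
```

```bash
cd .;
python3 -m inch '[{"slide":[0.0008,0,0.01],"angular":[0,0,0],"claw":-1},{"slide":[0.0008,0,0.02],"angular":[0,0,0],"claw":-1},{"slide":[0.0008,0,0.03],"angular":[0,0,0],"claw":-1},{"slide":[0.0008,0,0.04],"angular":[0,0,0],"claw":-1},{"slide":[0.0008,0,0.05],"angular":[0,0,0],"claw":-1},{"slide":[0.0008,0,0.05],"angular":[0,0,0],"claw":-1}]'
```

```text
time: 9.6
position: [0.5831, 0.0675, 0.1146]
tool_rot: [2.414, 2.009, -0.003]
ft_force: [-3.9, -3.9, 6.5]
grip_width: 0.641
grip_force: 20.0
```

```bash
cd .;
python3 - <<'E'
from h import *
s=ctrl.get_state();print(s['position'],s['ft_force'],s['torque'],yaw())
im,E=held(-.015);save(im,'w7.png')
C=np.array(im["tool_from_camera"]);W=cloud(im,C);c=im["color"].astype(int)
s=ctrl.get_state();print(s['position'],s['ft_force'],s['torque'])
W=W*1000;zp=s['position'][2]*1000-96;print("post level z tool",zp)
m=(abs(W[...,2]-zp)<4)&(W[...,0]>20)&(W[...,0]<60)&(abs(W[...,1])<60)
for sg in(-1,1):
    mm=m&(W[...,1]*sg>15)&(W[...,0]>30.5);w=W[mm];print(sg,len(w),np.percentile(w[:,0],[1,99]).round(1),np.percentile(w[:,1],[1,99]).round(1))
E
```

```text
[0.5830833  0.06751672 0.11458163] [-3.91416062 -3.89957997  6.54177584] [-0.89539943  0.94719507  0.09720879] (np.float64(-10.486027992190634), [[0.182, 0.9833, -0.0008], [0.9833, -0.182, -0.002], [-0.0021, -0.0004, -1.0]])
held n 3333 y [-27.2  28.1] x [ 3.2 15.9] z -16.7
[9.6 0.3] [56.4 13.5] 89.8
[0.58306248 0.06745505 0.11457305] [-4.04566471 -3.82918619  6.97176276] [-0.84660432  0.93943333  0.03649749]
post level z tool 18.57304716735362
-1 987 [30.8 41. ] [-36.6 -16.3]
1 1006 [30.8 41.1] [16.5 37.3]
```

View pics/w7.png

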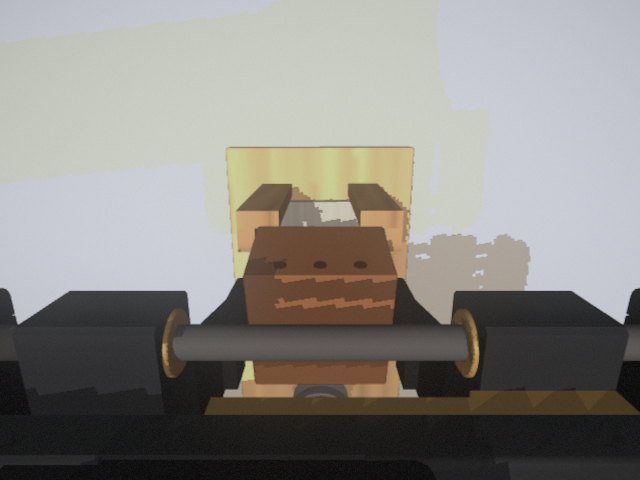

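The depth shows the hut top rising toward tool +x, so the first contact pitched the hut in the grip and its bottom hits the far posts. I'll set it down level on free table at about (0.44, 0.11) and regrip it.

```bash
cd .;
python3 -m inch '[{"slide":[0,0,-0.1],"angular":[0,0,0],"claw":-1},{"slide":[0,0,-0.2],"angular":[0,0,0],"claw":-1},{"slide":[0,0,-0.24],"angular":[0,0,0],"claw":-1},{"slide":[0.02,-0.15,-0.24],"angular":[0,0,0],"claw":-1},{"slide":[0.04,-0.34,-0.24],"angular":[0,0,0],"claw":-1},{"slide":[0.06,-0.52,-0.24],"angular":[0,0,0],"claw":-1},{"slide":[0.064,-0.59,-0.24],"angular":[0,0,0],"claw":-1},{"slide":[0.064,-0.59,-0.12],"angular":[0,0,0],"claw":-1},{"slide":[0.064,-0.59,0.06],"angular":[0,0,0],"claw":-1},{"slide":[0.064,-0.59,0.06],"angular":[0,0,0],"claw":-1}]'
cat >> h.py <<'E'
def tilt(zt,tol=.008):
    im,E=cam("wrist");W=cloud(im,np.array(im["tool_from_camera"]))*1000;c=im["color"].astype(int)
    m=(abs(W[...,2]/1000-zt)<tol)&(W[...,0]>6)&(W[...,0]<24)&(abs(W[...,1])<22)&(c[...,0]>1.4*c[...,2])
    w=W[m];A=np.c_[w[:,0],w[:,1],np.ones(len(w))];q=np.linalg.lstsq(A,w[:,2],rcond=None)[0]
    print("tilt deg dz/dx",np.degrees(q[0]).round(2),"dz/dy",np.degrees(q[1]).round(2),"z0",q[2].round(1),len(w))
E
python3 - <<'E'
from h import *
tilt(-.016);s=ctrl.get_state();print(s["position"],s["ft_force"],yaw())
E
```

```text
time: 10.65
position: [0.4362, 0.1107, 0.0936]
tool_rot: [-2.411, -2.01, 0.016]
ft_force: [-1.2, -0.1, -2.3]
grip_width: 0.639
grip_force: 20.0
tilt deg dz/dx -12.73 dz/dy 0.05 z0 -14.7 4725
[0.4384756  0.11124398 0.09629236] [ 0.0316866  -0.10632632 -1.75684312] (np.float64(-10.405630734680274), [[0.1806, 0.9835, -0.006], [0.9835, -0.1806, -0.003], [-0.0041, -0.0053, -1.0]])
```

```bash
cd .;
python3 -m inch '[{"slide":[0,0,0.1],"angular":[0,0,0],"claw":-1},{"slide":[0,0,0.2],"angular":[0,0,0],"claw":-1},{"slide":[0,0,0.24],"angular":[0,0,0],"claw":-1},{"slide":[0,0,0.246],"angular":[0,0,0],"claw":-1},{"slide":[0,0,0.252],"angular":[0,0,0],"claw":-1},{"slide":[0,0,0.258],"angular":[0,0,0],"claw":-1},{"slide":[0,0,0.262],"angular":[0,0,0],"claw":-1},{"slide":[0,0,0.266],"angular":[0,0,0],"claw":-1}]'
python3 - <<'E'
from h import *
tilt(-.014);s=ctrl.get_state();print(s["position"],s["ft_force"])
E
```

```text
time: 11.5
position: [0.4416, 0.1125, 0.0326]
tool_rot: [2.413, 2.011, 0.002]
ft_force: [-0.1, 0.3, -1.7]
grip_width: 0.646
grip_force: 20.0
tilt deg dz/dx -12.9 dz/dy -0.01 z0 -14.7 4740
[0.44135424 0.1124024  0.03232446] [ 0.17287297 -0.43225095 -2.65363042]
```

```bash
cd .;
python3 -m inch '[{"slide":[0,0,0.005],"angular":[0,0,0],"claw":-1},{"slide":[0,0,0.01],"angular":[0,0,0],"claw":-1},{"slide":[0,0,0.014],"angular":[0,0,0],"claw":-1},{"slide":[0,0,0.018],"angular":[0,0,0],"claw":-1},{"slide":[0,0,0.022],"angular":[0,0,0],"claw":-1},{"slide":[0,0,0.022],"angular":[0,0,0],"claw":-1}]'
python3 - <<'E'
from h import *
tilt(-.014);s=ctrl.get_state();print(s["position"],s["ft_force"])
E
```

```text
time: 12.15
position: [0.4419, 0.1145, 0.0282]
tool_rot: [-2.411, -2.011, -0.005]
ft_force: [-3.5, 3.1, 11.1]
grip_width: 0.643
grip_force: 20.0
tilt deg dz/dx -7.79 dz/dy 0.11 z0 -15.2 4898
[0.44193363 0.11450898 0.02817201] [-3.11611266  3.34962054  9.34324925]
```

```bash
cd .;
python3 -m inch '[{"slide":[0,0,0.004],"angular":[0,0,0],"claw":-1},{"slide":[0,0,0.008],"angular":[0,0,0],"claw":-1},{"slide":[0,0,0.012],"angular":[0,0,0],"claw":-1},{"slide":[0,0,0.012],"angular":[0,0,0],"claw":-1}]'
python3 -m inch '[{"slide":[0,0,0],"angular":[0,0,0],"claw":0.6},{"slide":[0,0,0],"angular":[0,0,0],"claw":0.8},{"slide":[0,0,0],"angular":[0,0,0],"claw":0.8},{"slide":[0,0,0],"angular":[0,0,0],"claw":0.8}]' 45
python3 - <<'E'
from h import *
tilt(-.014);s=ctrl.get_state();print(s["position"],s["ft_force"],s["grip_width"]);held(-.014);print(yaw())
E
```

```text
time: 12.6
position: [0.4422, 0.1161, 0.0256]
tool_rot: [-2.41, -2.011, -0.008]
ft_force: [-3.4, 7.0, 11.9]
grip_width: 0.643
grip_force: 20.0
time: 13.0
position: [0.441, 0.1118, 0.0233]
tool_rot: [2.414, 2.01, -0.001]
ft_force: [0.1, -0.0, -0.3]
grip_width: 0.87
grip_force: 0.0
tilt deg dz/dx -0.21 dz/dy 0.03 z0 -16.6 5161
[0.44101557 0.11188561 0.02333274] [ 0.96180901  0.29193931 -0.09445676] 0.88273514128349
held n 8943 y [-26.3  28.6] x [ 4.1 35.5] z -16.4
[19.8  1. ] [32.4 55.9] 0.1
(np.float64(-10.426457988185785), [[0.181, 0.9835, -0.0003], [0.9835, -0.181, -0.0003], [-0.0003, -0.0002, -1.0]])
```

```bash
cd .;
python3 -m inch '[{"slide":[0.015,0.003,0],"angular":[0,0,0],"claw":0.8},{"slide":[0.03,0.003,0],"angular":[0,0,0],"claw":0.8},{"slide":[0.03,0.003,0],"angular":[0,0,0],"claw":-1},{"slide":[0.03,0.003,0],"angular":[0,0,0],"claw":-1},{"slide":[0.03,0.003,0],"angular":[0,0,0],"claw":-1},{"slide":[0.03,0.003,0],"angular":[0,0,0],"claw":-1},{"slide":[0.03,0.003,0],"angular":[0,0,0],"claw":-1},{"slide":[0.03,0.003,0],"angular":[0,0,0],"claw":-1}]' 45
python3 -m inch '[{"slide":[0,0,-0.1],"angular":[0,0,0],"claw":-1},{"slide":[0,0,-0.28],"angular":[0,0,0],"claw":-1},{"slide":[0,0,-0.46],"angular":[0,0,0],"claw":-1},{"slide":[0,0,-0.56],"angular":[0,0,0],"claw":-1},{"slide":[0,0,-0.56],"angular":[0,0,0],"claw":-1}]'
python3 - <<'E'
from h import *
tilt(-.016);held(-.016);s=ctrl.get_state();print(s["position"],s["ft_force"],s["grip_force"]);go(.5834,.0695,.145,-10.4)
E
```

```text
time: 13.9
position: [0.4432, 0.1194, 0.0236]
tool_rot: [-2.414, -2.011, -0.0]
ft_force: [0.6, -0.9, -0.2]
grip_width: 0.643
grip_force: 45.0
time: 14.4
position: [0.4457, 0.1203, 0.1674]
tool_rot: [2.413, 2.01, 0.012]
ft_force: [0.5, -0.8, -1.8]
grip_width: 0.641
grip_force: 45.0
tilt deg dz/dx -0.05 dz/dy 0.0 z0 -16.4 5158
held n 8944 y [-26.8  28.1] x [ 3.9 27.7] z -16.4
[15.6  0.4] [24.8 56.3] 0.0
[0.44295022 0.11948106 0.16327658] [-0.69769073 -0.0731997  -2.89511811] 44.99915915541351
slide [-0.0953, 0.5887, 0.073] ang [-0.0002, -0.0008, 0.0003] rows 4.0
```

```bash
cd .;
python3 -m inch '[{"slide":[-0.025,0.15,0.02],"angular":[0,0,0],"claw":-1},{"slide":[-0.055,0.35,0.04],"angular":[0,0,0],"claw":-1},{"slide":[-0.08,0.5,0.06],"angular":[0,0,0],"claw":-1},{"slide":[-0.09,0.57,0.073],"angular":[0,0,0],"claw":-1},{"slide":[-0.095,0.589,0.073],"angular":[0,0,0],"claw":-1},{"slide":[-0.095,0.589,0.073],"angular":[0,0,0],"claw":-1},{"slide":[-0.095,0.589,0.073],"angular":[0,0,0],"claw":-1}]'
python3 - <<'E'
from h import *
tilt(-.016);im,E=held(-.016);jigrel(im);s=ctrl.get_state();print(s["position"],s["ft_force"],yaw())
im,E=held(-.016);jigrel(im)
E
```

```text
time: 15.2
position: [0.5822, 0.0701, 0.1443]
tool_rot: [-2.412, -2.011, 0.003]
ft_force: [-0.7, -0.2, -1.6]
grip_width: 0.642
grip_force: 45.0
tilt deg dz/dx -0.09 dz/dy -0.03 z0 -16.4 5155
held n 8989 y [-26.8  28.2] x [ 4.  27.7] z -16.4
[15.7  0.5] [56.6 24.6] 89.9
946 pix [266. 216.] [ 28.9 -26.1] [19.  19.2] 0.0
945 pix [378. 216.] [29.  29.4] [19.1 19. ] 89.4
dist 55.4 ang -0.07 pocket [1.22 1.68]
[0.5826667  0.07042805 0.1451689 ] [ 0.73028953  0.54802575 -1.59465414] (np.float64(-10.326908398625891), [[0.1793, 0.9838, -0.0009], [0.9838, -0.1793, 0.0009], [0.0007, -0.001, -1.0]])
held n 8969 y [-26.8  28.1] x [ 3.9 27.7] z -16.3
[15.7  0.5] [56.5 24.6] 89.9
932 pix [266. 216.] [ 28.7 -26.2] [19.1 19.1] 0.2
939 pix [378. 216.] [28.7 29.1] [19.  19.2] 0.4
dist 55.4 ang 0.02 pocket [1.04 1.44]
```

```bash
cd .;
python3 -m inch '[{"slide":[0.006,0.004,0.03],"angular":[0,0,0],"claw":-1},{"slide":[0.006,0.004,0.06],"angular":[0,0,0],"claw":-1},{"slide":[0.006,0.004,0.072],"angular":[0,0,0],"claw":-1},{"slide":[0.006,0.004,0.072],"angular":[0,0,0],"claw":-1},{"slide":[0.006,0.004,0.072],"angular":[0,0,0],"claw":-1}]'
python3 - <<'E'
from h import *
tilt(-.016)
for i in range(2):im,E=held(-.016);jigrel(im)
s=ctrl.get_state();print(s["position"],s["ft_force"],yaw()[0])
E
```

```text
time: 15.85
position: [0.585, 0.0708, 0.1272]
tool_rot: [2.414, 2.011, -0.0]
ft_force: [-0.0, -0.2, -1.6]
grip_width: 0.643
grip_force: 45.0
tilt deg dz/dx -0.25 dz/dy 0.03 z0 -16.3 5155
held n 9004 y [-26.9  28.1] x [ 3.8 27.7] z -16.3
[15.7  0.5] [24.8 56.5] 0.1
1100 pix [256. 226.] [ 27.9 -28.8] [19.5 19.2] 89.5
1024 pix [377. 224.] [27.9 26.7] [19.1 19.4] 89.8
dist 55.5 ang -0.03 pocket [ 0.17 -1.05]
held n 9022 y [-27.   28.2] x [ 3.9 27.7] z -16.4
[15.7  0.4] [24.7 56.8] 0.0
1103 pix [256. 226.] [ 27.9 -28.8] [19.3 19.3] 0.1
1014 pix [377. 224.] [27.9 26.6] [19.2 19.5] 90.0
dist 55.3 ang 0.0 pocket [ 0.18 -1.11]
[0.58530264 0.0708354  0.12760497] [-0.80202021 -0.17903376 -1.21719428] -10.404561562769185
```

```bash
cd .;
python3 -m inch '[{"slide":[0.0024,-0.0055,0],"angular":[0,0,0],"claw":-1},{"slide":[0.0024,-0.0055,0],"angular":[0,0,0],"claw":-1},{"slide":[0.0024,-0.0055,0],"angular":[0,0,0],"claw":-1}]'
python3 - <<'E'
from h import *
for i in range(2):im,E=held(-.016);jigrel(im)
s=ctrl.get_state();print(s["position"],s["ft_force"],yaw()[0])
E
```

```text
time: 16.3
position: [0.5838, 0.0718, 0.1274]
tool_rot: [-2.413, -2.011, -0.0]
ft_force: [-0.6, 0.1, -1.5]
grip_width: 0.642
grip_force: 45.0
held n 8999 y [-26.9  28.1] x [ 3.9 27.7] z -16.3
[15.7  0.5] [56.5 24.5] 90.0
1071 pix [259. 227.] [ 27.  -27.2] [19.4 19.5] 89.6
1060 pix [380. 226.] [27.2 28.2] [19.2 19.2] 89.4
dist 55.4 ang -0.23 pocket [-0.59  0.6 ]
held n 8996 y [-26.9  28.2] x [ 3.9 27.7] z -16.4
[15.6  0.4] [24.6 56.6] 0.2
1073 pix [259. 227.] [ 27.  -27.2] [19.6 19.2] 0.1
1055 pix [380. 226.] [27.4 28.2] [19.  19.3] 0.5
dist 55.4 ang -0.41 pocket [-0.5   0.66]
[0.58382715 0.07174342 0.1273819 ] [-0.60937557 -0.71706565 -1.0418507 ] -10.392689623687264
```

```bash
cd .;
python3 -m inch '[{"slide":[0,0,0.01],"angular":[0,0,0],"claw":-1},{"slide":[0,0,0.02],"angular":[0,0,0],"claw":-1},{"slide":[0,0,0.03],"angular":[0,0,0],"claw":-1},{"slide":[0,0,0.036],"angular":[0,0,0],"claw":-1},{"slide":[0,0,0.042],"angular":[0,0,0],"claw":-1},{"slide":[0,0,0.046],"angular":[0,0,0],"claw":-1},{"slide":[0,0,0.046],"angular":[0,0,0],"claw":-1}]'
python3 - <<'E'
from h import *
tilt(-.016)
for i in range(1):im,E=held(-.016);jigrel(im)
s=ctrl.get_state();print(s["position"],s["ft_force"],yaw()[0])
E
```

```text
time: 17.1
position: [0.5837, 0.0717, 0.1157]
tool_rot: [-2.414, -2.011, 0.0]
ft_force: [-0.5, -0.0, -1.8]
grip_width: 0.643
grip_force: 45.0
tilt deg dz/dx -0.1 dz/dy -0.0 z0 -16.4 5148
held n 9023 y [-26.9  28.2] x [ 3.9 27.7] z -16.4
[15.6  0.5] [24.8 56.6] 0.5
1201 pix [255. 233.] [ 27.2 -27.2] [19.2 19.5] 89.5
1755 pix [364. 235.] [28.   5.4] [19.3 64.9] 1.5
dist 32.6 ang -1.45 pocket [ 11.29 -10.46]
[0.58384048 0.07169895 0.11588299] [-1.22597498  0.90424831 -1.80614448] -10.398800298405034
```

The hut bottom is now about 4 mm inside the posts with no contact force and no tilt. Continuing down.

```bash
cd .;
python3 -m inch '[{"slide":[0,0,0.012],"angular":[0,0,0],"claw":-1},{"slide":[0,0,0.024],"angular":[0,0,0],"claw":-1},{"slide":[0,0,0.036],"angular":[0,0,0],"claw":-1},{"slide":[0,0,0.05],"angular":[0,0,0],"claw":-1},{"slide":[0,0,0.064],"angular":[0,0,0],"claw":-1},{"slide":[0,0,0.08],"angular":[0,0,0],"claw":-1},{"slide":[0,0,0.096],"angular":[0,0,0],"claw":-1},{"slide":[0,0,0.112],"angular":[0,0,0],"claw":-1},{"slide":[0,0,0.12],"angular":[0,0,0],"claw":-1}]'

```

```text
time: 18.1
position: [0.5835, 0.0717, 0.0853]
tool_rot: [-2.413, -2.011, 0.001]
ft_force: [-0.1, -0.1, -2.8]
grip_width: 0.64
grip_force: 45.0
```

```bash
cd .;
python3 -m inch '[{"slide":[0,0,0.016],"angular":[0,0,0],"claw":-1},{"slide":[0,0,0.032],"angular":[0,0,0],"claw":-1},{"slide":[0,0,0.048],"angular":[0,0,0],"claw":-1},{"slide":[0,0,0.064],"angular":[0,0,0],"claw":-1},{"slide":[0,0,0.08],"angular":[0,0,0],"claw":-1},{"slide":[0,0,0.092],"angular":[0,0,0],"claw":-1},{"slide":[0,0,0.102],"angular":[0,0,0],"claw":-1},{"slide":[0,0,0.108],"angular":[0,0,0],"claw":-1}]'
python3 -m inch '[{"slide":[0,0,0.006],"angular":[0,0,0],"claw":-1},{"slide":[0,0,0.012],"angular":[0,0,0],"claw":-1},{"slide":[0,0,0.018],"angular":[0,0,0],"claw":-1},{"slide":[0,0,0.024],"angular":[0,0,0],"claw":-1},{"slide":[0,0,0.028],"angular":[0,0,0],"claw":-1}]'

```

```text
time: 18.9
position: [0.5837, 0.0717, 0.0585]
tool_rot: [-2.414, -2.011, 0.0]
ft_force: [-0.0, -0.3, -1.2]
grip_width: 0.638
grip_force: 45.0
time: 19.4
position: [0.5838, 0.0717, 0.0517]
tool_rot: [-2.414, -2.011, -0.0]
ft_force: [0.3, -0.1, -1.2]
grip_width: 0.638
grip_force: 45.0
```

```bash
cd .;
python3 -m inch '[{"slide":[0,0,0.004],"angular":[0,0,0],"claw":-1},{"slide":[0,0,0.008],"angular":[0,0,0],"claw":-1},{"slide":[0,0,0.012],"angular":[0,0,0],"claw":-1},{"slide":[0,0,0.015],"angular":[0,0,0],"claw":-1},{"slide":[0,0,0.018],"angular":[0,0,0],"claw":-1}]'

```

```text
time: 19.9
position: [0.5838, 0.0717, 0.0473]
tool_rot: [2.414, 2.011, 0.0]
ft_force: [0.3, 0.0, -1.5]
grip_width: 0.641
grip_force: 45.0
```

```bash
cd .;
python3 -m inch '[{"slide":[0,0,0.003],"angular":[0,0,0],"claw":-1},{"slide":[0,0,0.006],"angular":[0,0,0],"claw":-1}]'

```

```text
time: 20.1
position: [0.5838, 0.0717, 0.0458]
tool_rot: [2.414, 2.011, 0.0]
ft_force: [0.1, -0.7, -1.8]
grip_width: 0.637
grip_force: 45.0
```

```bash
cd .;
python3 -m inch '[{"slide":[0,0,0.002],"angular":[0,0,0],"claw":-1},{"slide":[0,0,0.004],"angular":[0,0,0],"claw":-1}]'

```

```text
time: 20.3
position: [0.5838, 0.0717, 0.0453]
tool_rot: [-2.413, -2.011, -0.0]
ft_force: [-2.6, -0.3, 5.7]
grip_width: 0.638
grip_force: 45.0
```

The hut rests on the bed with about 7 N, its underside at about 21.7 mm. Letting go and heading for the frame.

```bash
cd .;
python3 -m inch '[{"slide":[0,0,0],"angular":[0,0,0],"claw":0.6},{"slide":[0,0,0],"angular":[0,0,0],"claw":0.8},{"slide":[0,0,0],"angular":[0,0,0],"claw":0.8},{"slide":[0,0,0],"angular":[0,0,0],"claw":0.8},{"slide":[0,0,-0.1],"angular":[0,0,0],"claw":0.8},{"slide":[0,0,-0.28],"angular":[0,0,0],"claw":0.8},{"slide":[0,0,-0.46],"angular":[0,0,0],"claw":0.9},{"slide":[0,0,-0.6],"angular":[0,0,0],"claw":1},{"slide":[0,0,-0.6],"angular":[0,0,0],"claw":1}]' 30
python3 - <<'E'
from h import *
s=ctrl.get_state();print(s["position"],s["ft_force"],s["grip_width"])
im,E=cam("wrist");save(im,"w8.png");W=cloud(im,E);np.savez("w8.npz",W=W,c=im["color"])
part(W,.5845,.0714,.0617,.03,.006);jigrel(im)
go(.482,.310,.12,-19.5)
E
```

```text
time: 21.2
position: [0.5873, 0.0719, 0.2008]
tool_rot: [2.411, 2.008, 0.015]
ft_force: [1.1, -0.2, 0.1]
grip_width: 0.986
grip_force: 0.0
[0.58725069 0.07187873 0.20080483] [ 1.05181229 -0.19952007  0.06172498] 0.9864123830242406
4993 [584.5  71.4] [59.9 60. ] 89.8 z 0.0617
554 pix [269. 203.] [ 26.1 -31.6] [18.9 19.2] 0.4
551 pix [358. 202.] [26.1 23.9] [18.9 19.2] 89.3
475 pix [356. 285.] [-29.3  24. ] [20.1 18.8] 0.9
494 pix [272. 285.] [-29.5 -31.5] [18.9 19.8] 89.5
slide [0.4306, -0.2906, 0.1553] ang [0.0047, -0.0032, 0.1517] rows 3.0
slide [0.4065, -0.3234, 0.1553] ang [0.0047, -0.0032, 0.1517] rows 3.0
```

View pics/w8.png

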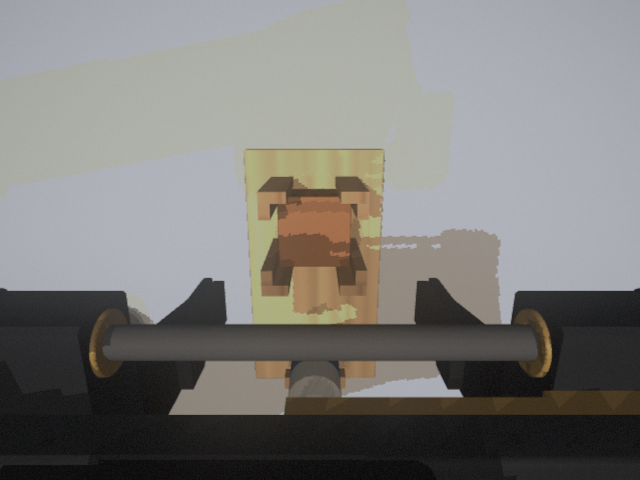

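The hut sits square in the pocket at (314,232), with its top at 61.7 mm. That was my tenth picture, so from here I use numbers only.

```bash
cd .;
python3 -m inch '[{"slide":[0.14,-0.1,0.02],"angular":[0,0,0.05],"claw":1},{"slide":[0.3,-0.2,0.08],"angular":[0,0,0.1],"claw":1},{"slide":[0.43,-0.29,0.155],"angular":[0,0,0.15],"claw":1},{"slide":[0.43,-0.29,0.155],"angular":[0,0,0.15],"claw":1}]'
python3 -m inch '[{"slide":[0.15,-0.12,0.05],"angular":[0,0,0.05],"claw":1},{"slide":[0.3,-0.24,0.11],"angular":[0,0,0.1],"claw":1},{"slide":[0.407,-0.323,0.155],"angular":[0,0,0.15],"claw":1},{"slide":[0.407,-0.323,0.155],"angular":[0,0,0.15],"claw":1},{"slide":[0.407,-0.323,0.155],"angular":[0,0,0.15],"claw":1}]'
cat >> h.py <<'E'
def table(zt,tol=.003,r=.06):
    """brown thing near the tool axis, top zt above table: rect in camera-seen tool frame"""
    im,E=cam("wrist");s=ctrl.get_state();W=cloud(im,np.array(im["tool_from_camera"]))*1000;c=im["color"].astype(int)
    m=(abs(s["position"][2]*1000-W[...,2]-zt*1000)<tol*1000)&(np.hypot(W[...,0],W[...,1])<r*1000)&(c[...,0]>1.4*c[...,2])
    k,l,st,_=cv2.connectedComponentsWithStats(m.astype(np.uint8));w=W[l==1+st[1:,4].argmax()]
    a=cv2.minAreaRect(w[:,:2].astype(np.float32));print("rect",np.round(a[0],1),np.round(a[1],1),round(a[2],1),"n",len(w),"h",(s["position"][2]*1000-np.median(w[:,2])).round(1),"x",np.percentile(w[:,0],[.5,99.5]).round(1),"y",np.percentile(w[:,1],[.5,99.5]).round(1))
    print("pos",s["position"].round(4),yaw()[0].round(2));return im
E
python3 -c "
from h import *
table(.014);table(.014)"
```

```text
time: 21.65
position: [0.526, 0.1971, 0.1514]
tool_rot: [-2.477, -1.924, 0.011]
ft_force: [-0.5, 0.1, -0.2]
grip_width: 0.997
grip_force: 0.0
time: 22.15
position: [0.4789, 0.3093, 0.1157]
tool_rot: [2.561, 1.818, -0.005]
ft_force: [0.1, -0.4, 1.2]
grip_width: 0.999
grip_force: 0.0
rect [4.  2.9] [55.8 55.8] 0.4 n 4786 h 14.7 x [-23.7  31.7] y [-24.7  30.5]
pos [0.4801 0.3082 0.1164] -19.42
rect [4.4 1.4] [56.2 56. ] 0.1 n 4791 h 14.5 x [-23.2  32.3] y [-26.3  28.9]
pos [0.4808 0.3077 0.1169] -19.51
```

```bash
cd .;
python3 -m inch '[{"slide":[0.016,0.004,0.15],"angular":[0,0,0],"claw":1},{"slide":[0.016,0.004,0.3],"angular":[0,0,0],"claw":1},{"slide":[0.016,0.004,0.38],"angular":[0,0,0],"claw":1},{"slide":[0.016,0.004,0.4],"angular":[0,0,0],"claw":1},{"slide":[0.016,0.004,0.411],"angular":[0,0,0],"claw":1},{"slide":[0.016,0.004,0.411],"angular":[0,0,0],"claw":1}]'
python3 -c "
from h import *
table(.014)"
```

```text
time: 22.85
position: [0.4835, 0.3128, 0.0157]
tool_rot: [2.565, 1.814, 0.003]
ft_force: [0.1, 0.2, 1.6]
grip_width: 1.001
grip_force: 0.0
rect [10.3 -0.4] [33.1 56. ] 0.3 n 6723 h 14.3 x [-5.6 26.6] y [-28.1  27.2]
pos [0.4836 0.3132 0.016 ] -19.45
```

```bash
cd .;
python3 -m inch '[{"slide":[-0.005,0,0.005],"angular":[0,0,0],"claw":1},{"slide":[-0.005,0,0.007],"angular":[0,0,0],"claw":1},{"slide":[-0.005,0,0.007],"angular":[0,0,0],"claw":-1},{"slide":[-0.005,0,0.007],"angular":[0,0,0],"claw":-1},{"slide":[-0.005,0,0.007],"angular":[0,0,0],"claw":-1},{"slide":[-0.005,0,0.007],"angular":[0,0,0],"claw":-1},{"slide":[-0.005,0,0.007],"angular":[0,0,0],"claw":-1},{"slide":[-0.005,0,0.007],"angular":[0,0,0],"claw":-1},{"slide":[-0.005,0,0.007],"angular":[0,0,0],"claw":-1}]' 40
python3 -m inch '[{"slide":[0,0,-0.1],"angular":[0,0,0],"claw":-1},{"slide":[0,0,-0.28],"angular":[0,0,0],"claw":-1},{"slide":[0,0,-0.44],"angular":[0,0,0],"claw":-1},{"slide":[0,0,-0.5],"angular":[0,0,0],"claw":-1},{"slide":[0,0,-0.5],"angular":[0,0,0],"claw":-1}]'
python3 - <<'E'
from h import *
s=ctrl.get_state();print(s["position"],s["ft_force"],s["grip_width"])
tilt(-.001);held(-.001);go(.584,.0716,.135,-10.4)
E
```

```text
time: 23.8
position: [0.4819, 0.3119, 0.0128]
tool_rot: [2.564, 1.815, 0.0]
ft_force: [-0.3, 0.3, -0.4]
grip_width: 0.639
grip_force: 40.0
time: 24.3
position: [0.4833, 0.3129, 0.1404]
tool_rot: [-2.563, -1.815, -0.008]
ft_force: [0.2, 0.8, -1.8]
grip_width: 0.638
grip_force: 40.0
[0.48329745 0.31289602 0.14038372] [ 0.21081334  0.77584748 -1.76411053] 0.6381295175136216
tilt deg dz/dx -1.32 dz/dy 0.16 z0 -0.7 2930
held n 6874 y [-27.2  28.1] x [-3.9 28. ] z -1.1
[11.6  0.5] [56.1 33.6] 89.9
slide [-0.3843, 0.3534, 0.0033] ang [-0.0011, 0.0012, -0.1498] rows 3.0
slide [-0.4108, 0.3222, 0.0032] ang [-0.0011, 0.0012, -0.1498] rows 3.0
```

```bash
cd .;
python3 -m inch '[{"slide":[-0.12,0.11,0],"angular":[0,0,-0.05],"claw":-1},{"slide":[-0.26,0.24,0],"angular":[0,0,-0.1],"claw":-1},{"slide":[-0.384,0.353,0.003],"angular":[0,0,-0.15],"claw":-1},{"slide":[-0.384,0.353,0.003],"angular":[0,0,-0.15],"claw":-1}]'
python3 -m inch '[{"slide":[-0.13,0.1,0],"angular":[0,0,-0.05],"claw":-1},{"slide":[-0.27,0.21,0],"angular":[0,0,-0.1],"claw":-1},{"slide":[-0.37,0.29,0],"angular":[0,0,-0.14],"claw":-1},{"slide":[-0.411,0.322,0],"angular":[0,0,-0.15],"claw":-1},{"slide":[-0.411,0.322,0],"angular":[0,0,-0.15],"claw":-1},{"slide":[-0.411,0.322,0],"angular":[0,0,-0.15],"claw":-1}]'
python3 - <<'E'
from h import *
tilt(-.001)
for i in range(2):im,E=held(-.001);jigrel(im)
s=ctrl.get_state();print(s["position"],s["ft_force"],yaw())
E
```

```text
time: 24.8
position: [0.5344, 0.1833, 0.1348]
tool_rot: [2.498, 1.9, -0.008]
ft_force: [0.1, -0.5, 0.1]
grip_width: 0.639
grip_force: 40.0
time: 25.4
position: [0.5833, 0.073, 0.1352]
tool_rot: [-2.412, -2.01, 0.004]
ft_force: [-0.4, 0.1, -0.2]
grip_width: 0.638
grip_force: 40.0
tilt deg dz/dx -1.75 dz/dy 0.04 z0 -0.6 2957
held n 7018 y [-27.1  28.5] x [-4.2 28. ] z -1.1
[11.7  0.6] [33.3 57. ] 0.2
957 pix [264. 225.] [ 25.3 -26.2] [19.3 19.3] 89.8
961 pix [380. 226.] [25.3 29.1] [19.1 19.2] 90.0
dist 55.3 ang -0.01 pocket [-2.38  1.45]
held n 7013 y [-27.1  28.4] x [-4.1 28. ] z -1.1
[11.4  0.8] [56.5 33.8] 89.6
949 pix [264. 226.] [ 25.  -26.3] [19.3 19.4] 89.8
977 pix [379. 226.] [24.9 29. ] [19.4 19.2] 0.2
dist 55.3 ang 0.19 pocket [-2.72  1.26]
[0.58379798 0.07408649 0.1363103 ] [-0.06707566 -0.1116462   0.07649575] (np.float64(-10.242458833504758), [[0.1778, 0.9841, -0.0013], [0.9841, -0.1778, 0.0005], [0.0002, -0.0014, -1.0]])
```

```bash
cd .;
python3 -m inch '[{"slide":[-0.01,0.0024,0.03],"angular":[0,0,0],"claw":-1},{"slide":[-0.01,0.0024,0.06],"angular":[0,0,0],"claw":-1},{"slide":[-0.01,0.0024,0.07],"angular":[0,0,0],"claw":-1},{"slide":[-0.01,0.0024,0.07],"angular":[0,0,0],"claw":-1},{"slide":[-0.01,0.0024,0.07],"angular":[0,0,0],"claw":-1}]'
python3 - <<'E'
from h import *
for i in range(2):im,E=held(-.001);jigrel(im)
s=ctrl.get_state();print(s["position"],s["ft_force"],yaw()[0])
E
```

```text
time: 26.05
position: [0.5848, 0.0695, 0.1195]
tool_rot: [2.414, 2.011, 0.0]
ft_force: [0.2, 0.9, -0.6]
grip_width: 0.639
grip_force: 40.0
held n 7013 y [-27.1  28.5] x [-4.1 28. ] z -1.1
[11.5  0.5] [33.4 56.9] 0.2
1235 pix [254. 227.] [ 29.1 -28.6] [19.6 19.4] 0.0
1156 pix [380. 226.] [29.3 26.9] [19.4 19.3] 0.4
dist 55.4 ang -0.3 pocket [ 1.49 -0.71]
held n 7023 y [-27.1  28.4] x [-4.1 28. ] z -1.1
[11.4  0.5] [33.8 57.3] 0.3
1222 pix [253. 227.] [ 29.4 -28.7] [19.3 19. ] 89.3
1141 pix [380. 226.] [29.5 26.6] [19.4 19.1] 0.3
dist 55.3 ang -0.05 pocket [ 1.77 -1.01]
[0.58496125 0.0695015  0.11983294] [-1.06838271 -0.18132197 -0.44626396] -10.39508033449003
```

```bash
cd .;
python3 -m inch '[{"slide":[0.006,-0.005,0],"angular":[0,0,0],"claw":-1},{"slide":[0.006,-0.005,0],"angular":[0,0,0],"claw":-1},{"slide":[0.006,-0.005,0],"angular":[0,0,0],"claw":-1}]'
python3 - <<'E'
from h import *
for i in range(2):im,E=held(-.001);jigrel(im)
s=ctrl.get_state();print(s["position"],s["ft_force"],yaw()[0])
E
```

```text
time: 26.45
position: [0.5838, 0.0713, 0.1197]
tool_rot: [2.413, 2.011, 0.001]
ft_force: [0.7, 0.2, -0.4]
grip_width: 0.642
grip_force: 40.0
held n 7027 y [-27.1  28.4] x [-4.1 28. ] z -1.1
[11.4  0.4] [34.  57.1] 0.7
1142 pix [256. 230.] [ 27.5 -27.4] [19.5 19.3] 0.1
1129 pix [383. 230.] [27.6 28.1] [19.4 19.3] 0.1
dist 55.5 ang -0.12 pocket [-0.17  0.42]
held n 7021 y [-27.1  28.4] x [-4.1 28. ] z -1.1
[11.5  0.6] [33.4 56.3] 0.2
1161 pix [256. 230.] [ 27.7 -27.3] [19.3 19.6] 89.4
1131 pix [383. 229.] [28.  27.9] [19.1 19.4] 1.3
dist 55.2 ang -0.37 pocket [0.23 0.52]
[0.58382371 0.07115154 0.119669  ] [-0.3516089   0.12224058 -0.74311679] -10.395195444811709
```

```bash
cd .;
python3 -m inch '[{"slide":[0,0,0.012],"angular":[0,0,0],"claw":-1},{"slide":[0,0,0.024],"angular":[0,0,0],"claw":-1},{"slide":[0,0,0.034],"angular":[0,0,0],"claw":-1},{"slide":[0,0,0.044],"angular":[0,0,0],"claw":-1},{"slide":[0,0,0.052],"angular":[0,0,0],"claw":-1},{"slide":[0,0,0.06],"angular":[0,0,0],"claw":-1},{"slide":[0,0,0.064],"angular":[0,0,0],"claw":-1}]'
```

```text
time: 27.25
position: [0.5837, 0.0711, 0.1033]
tool_rot: [-2.414, -2.011, 0.0]
ft_force: [0.1, -0.3, -0.4]
grip_width: 0.639
grip_force: 40.0
```

Inside with no contact, underside at 90.5 mm. Next I go to about 67 mm, then feel for the hut.

```bash
cd .;
python3 -m inch '[{"slide":[0,0,0.012],"angular":[0,0,0],"claw":-1},{"slide":[0,0,0.024],"angular":[0,0,0],"claw":-1},{"slide":[0,0,0.036],"angular":[0,0,0],"claw":-1},{"slide":[0,0,0.05],"angular":[0,0,0],"claw":-1},{"slide":[0,0,0.064],"angular":[0,0,0],"claw":-1},{"slide":[0,0,0.078],"angular":[0,0,0],"claw":-1},{"slide":[0,0,0.09],"angular":[0,0,0],"claw":-1},{"slide":[0,0,0.096],"angular":[0,0,0],"claw":-1}]'
python3 -m inch '[{"slide":[0,0,0.003],"angular":[0,0,0],"claw":-1},{"slide":[0,0,0.006],"angular":[0,0,0],"claw":-1},{"slide":[0,0,0.008],"angular":[0,0,0],"claw":-1}]'
```

```text
time: 28.05
position: [0.5836, 0.0711, 0.0792]
tool_rot: [-2.414, -2.011, 0.001]
ft_force: [0.8, 0.3, 0.1]
grip_width: 0.639
grip_force: 40.0
time: 28.35
position: [0.5839, 0.0712, 0.0776]
tool_rot: [2.414, 2.011, 0.0]
ft_force: [0.1, -0.0, -0.3]
grip_width: 0.639
grip_force: 40.0
```

```bash
cd .;
python3 -m inch '[{"slide":[0,0,0.003],"angular":[0,0,0],"claw":-1},{"slide":[0,0,0.005],"angular":[0,0,0],"claw":-1}]'
```

```text
time: 28.55
position: [0.5838, 0.0712, 0.0763]
tool_rot: [2.414, 2.011, 0.0]
ft_force: [1.1, 0.8, -0.2]
grip_width: 0.638
grip_force: 40.0
```

```bash
cd .;
python3 -m inch '[{"slide":[0,0,0.002],"angular":[0,0,0],"claw":-1},{"slide":[0,0,0.004],"angular":[0,0,0],"claw":-1}]'
```

```text
time: 28.75
position: [0.5838, 0.0712, 0.0753]
tool_rot: [2.414, 2.011, 0.0]
ft_force: [-0.1, 0.5, 0.7]
grip_width: 0.641
grip_force: 40.0
```

```bash
cd .;
python3 -m inch '[{"slide":[0,0,0.002],"angular":[0,0,0],"claw":-1},{"slide":[0,0,0.003],"angular":[0,0,0],"claw":-1}]'
```

```text
time: 28.95
position: [0.5838, 0.0712, 0.0745]
tool_rot: [2.413, 2.011, 0.0]
ft_force: [0.4, -0.3, 0.1]
grip_width: 0.638
grip_force: 40.0
```

```bash
cd .;
python3 -m inch '[{"slide":[0,0,0.002],"angular":[0,0,0],"claw":-1},{"slide":[0,0,0.003],"angular":[0,0,0],"claw":-1}]'
```

```text
time: 29.15
position: [0.5838, 0.0712, 0.0745]
tool_rot: [-2.413, -2.011, -0.0]
ft_force: [-0.9, -0.8, 6.2]
grip_width: 0.642
grip_force: 40.0
```

```bash
cd .;
python3 -c "
from h import *
tilt(-.001);held(-.001);s=ctrl.get_state();print(s['position'],s['ft_force'])"
```

```text
tilt deg dz/dx -1.55 dz/dy 0.1 z0 -0.7 2905
held n 6773 y [-33.8  34.9] x [-4.2 37.3] z -1.2
[16.5  0.3] [42.4 74.1] 0.1
[0.58381411 0.07119965 0.07447798] [-1.88526555  0.13706355  5.18979433]
```

```bash
cd .;
python3 -m inch '[{"slide":[0,0,0.002],"angular":[0,0,0],"claw":-1},{"slide":[0,0,0.002],"angular":[0,0,0],"claw":-1}]'
python3 -m inch '[{"slide":[0,0,0],"angular":[0,0,0],"claw":0.5},{"slide":[0,0,0],"angular":[0,0,0],"claw":0.8},{"slide":[0,0,0],"angular":[0,0,0],"claw":0.8},{"slide":[0,0,0],"angular":[0,0,0],"claw":0.8},{"slide":[0,0,-0.1],"angular":[0,0,0],"claw":0.8},{"slide":[0,0,-0.28],"angular":[0,0,0],"claw":0.9},{"slide":[0,0,-0.44],"angular":[0,0,0],"claw":1},{"slide":[0,0,-0.56],"angular":[0,0,0],"claw":1},{"slide":[0,0,-0.56],"angular":[0,0,0],"claw":1}]'
python3 - <<'E'
from h import *
im,E=cam("wrist");W=cloud(im,E);m=(abs(W[...,0]-.5845)<.024)&(abs(W[...,1]-.0714)<.024)
h=np.histogram(W[m][:,2],bins=np.arange(.04,.1,.004));print(list(zip(h[1].round(3).tolist(),h[0].tolist())))
part(W,.5845,.0714,.0757,.036,.004)
d=W[m];d=d[abs(d[:,2]-.0757)<.006];A=np.c_[d[:,:2]-[.5845,.0714],np.ones(len(d))];print("plane",np.linalg.lstsq(A,d[:,2],rcond=None)[0])
go(.634,-.243,.15,-3.7)
E
```

```text
time: 29.45
position: [0.5838, 0.0712, 0.0745]
tool_rot: [-2.413, -2.011, -0.001]
ft_force: [-3.1, 0.2, 6.8]
grip_width: 0.64
grip_force: 40.0
time: 30.35
position: [0.5866, 0.0713, 0.2184]
tool_rot: [2.411, 2.009, 0.013]
ft_force: [-0.3, 0.1, -0.1]
grip_width: 0.996
grip_force: 0.0
[(0.04, 1), (0.044, 1), (0.048, 0), (0.052, 1), (0.056, 12), (0.06, 1225), (0.064, 83), (0.068, 62), (0.072, 1549), (0.076, 747), (0.08, 0), (0.084, 0), (0.088, 0), (0.092, 0)]
3829 [584.1  71.2] [68.9 69.2] 86.8 z 0.0757
plane [0.00096766 0.00690462 0.07558884]
slide [-0.6008, 0.2089, 0.1307] ang [0.0041, -0.0019, -0.1117] rows 4.0
slide [-0.6119, 0.1737, 0.1309] ang [0.0041, -0.0019, -0.1117] rows 4.0
```

The frame lies flat with its top at 75.7 mm. On to the roof.

```bash
cd .;
python3 -m inch '[{"slide":[-0.2,0.07,0.02],"angular":[0,0,-0.04],"claw":1},{"slide":[-0.4,0.14,0.06],"angular":[0,0,-0.08],"claw":1},{"slide":[-0.6,0.209,0.13],"angular":[0,0,-0.11],"claw":1},{"slide":[-0.6,0.209,0.13],"angular":[0,0,-0.11],"claw":1}]'
python3 -m inch '[{"slide":[-0.2,0.06,0.04],"angular":[0,0,-0.04],"claw":1},{"slide":[-0.4,0.12,0.09],"angular":[0,0,-0.08],"claw":1},{"slide":[-0.56,0.16,0.12],"angular":[0,0,-0.11],"claw":1},{"slide":[-0.612,0.174,0.13],"angular":[0,0,-0.11],"claw":1},{"slide":[-0.612,0.174,0.13],"angular":[0,0,-0.11],"claw":1},{"slide":[-0.612,0.174,0.13],"angular":[0,0,-0.11],"claw":1}]'
python3 -c "
from h import *
table(.014);table(.028,.015)"
```

```text
time: 30.8
position: [0.6056, -0.0935, 0.1778]
tool_rot: [2.364, 2.069, -0.01]
ft_force: [-0.3, -0.1, -0.7]
grip_width: 1.002
grip_force: 0.0
time: 31.4
position: [0.6322, -0.2412, 0.1471]
tool_rot: [-2.291, -2.146, -0.0]
ft_force: [0.4, 0.1, -0.1]
grip_width: 1.001
grip_force: 0.0
rect [-2.7  2.1] [55.7 56.3] 89.6 n 1857 h 14.5 x [-30.6  25.3] y [-25.5  29.8]
pos [ 0.6328 -0.2402  0.1476] -3.66
rect [-3.7  1.5] [55.7 56.2] 89.8 n 5065 h 21.6 x [-31.4  24.1] y [-26.  29.]
pos [ 0.6331 -0.2399  0.148 ] -3.61
```

```bash
cd .;
python3 -m inch '[{"slide":[-0.014,0.003,0.15],"angular":[0,0,0],"claw":1},{"slide":[-0.014,0.003,0.32],"angular":[0,0,0],"claw":1},{"slide":[-0.014,0.003,0.46],"angular":[0,0,0],"claw":1},{"slide":[-0.014,0.003,0.52],"angular":[0,0,0],"claw":1},{"slide":[-0.014,0.003,0.534],"angular":[0,0,0],"claw":1},{"slide":[-0.014,0.003,0.534],"angular":[0,0,0],"claw":1}]'
python3 -c "
from h import *
table(.014)"
```

```text
time: 32.1
position: [0.6339, -0.2459, 0.0159]
tool_rot: [2.292, 2.147, 0.001]
ft_force: [-0.2, 0.5, 0.2]
grip_width: 1.0
grip_force: 0.0
rect [12.1 -0.3] [55.9 36.9] 89.9 n 3865 h 14.8 x [-5.3 30.3] y [-27.9  27.4]
pos [ 0.6343 -0.2465  0.0168] -3.75
```

```bash
cd .;
python3 -m inch '[{"slide":[0.009,0,0.006],"angular":[0,0,0],"claw":1},{"slide":[0.009,0,0.011],"angular":[0,0,0],"claw":1},{"slide":[0.009,0,0.011],"angular":[0,0,0],"claw":-1},{"slide":[0.009,0,0.011],"angular":[0,0,0],"claw":-1},{"slide":[0.009,0,0.011],"angular":[0,0,0],"claw":-1},{"slide":[0.009,0,0.011],"angular":[0,0,0],"claw":-1},{"slide":[0.009,0,0.011],"angular":[0,0,0],"claw":-1},{"slide":[0.009,0,0.011],"angular":[0,0,0],"claw":-1},{"slide":[0.009,0,0.011],"angular":[0,0,0],"claw":-1}]' 45
python3 -m inch '[{"slide":[0,0,-0.1],"angular":[0,0,0],"claw":-1},{"slide":[0,0,-0.28],"angular":[0,0,0],"claw":-1},{"slide":[0,0,-0.46],"angular":[0,0,0],"claw":-1},{"slide":[0,0,-0.62],"angular":[0,0,0],"claw":-1},{"slide":[0,0,-0.68],"angular":[0,0,0],"claw":-1},{"slide":[0,0,-0.68],"angular":[0,0,0],"claw":-1}]'
python3 - <<'E'
from h import *
s=ctrl.get_state();print(s["position"],s["ft_force"],s["grip_width"])
held(-.001);go(.584,.0714,.17,-10.4)
E
```

```text
time: 33.05
position: [0.633, -0.2444, 0.0121]
tool_rot: [2.294, 2.146, 0.0]
ft_force: [-0.0, 0.0, 0.5]
grip_width: 0.633
grip_force: 45.0
time: 33.65
position: [0.6342, -0.245, 0.1846]
tool_rot: [2.291, 2.144, 0.004]
ft_force: [-0.5, 0.5, -1.2]
grip_width: 0.636
grip_force: 45.0
[ 0.63423112 -0.24499581  0.18457139] [-0.46951849  0.46668829 -1.16289396] 0.6358957505026858
held n 3963 y [-27.1  28.1] x [-2.7 28.8] z -1.9
[12.6  0.4] [32.9 56.6] 0.3
slide [0.6234, -0.1397, 0.0239] ang [0.0006, -0.0003, 0.1101] rows 4.0
slide [0.6143, -0.1754, 0.0238] ang [0.0006, -0.0003, 0.1101] rows 4.0
```

```bash
cd .;
python3 -m inch '[{"slide":[0.16,-0.035,0],"angular":[0,0,0.03],"claw":-1},{"slide":[0.34,-0.075,0],"angular":[0,0,0.06],"claw":-1},{"slide":[0.5,-0.11,0.01],"angular":[0,0,0.09],"claw":-1},{"slide":[0.62,-0.139,0.02],"angular":[0,0,0.11],"claw":-1},{"slide":[0.62,-0.139,0.02],"angular":[0,0,0.11],"claw":-1}]'
python3 -m inch '[{"slide":[0.16,-0.045,0],"angular":[0,0,0.03],"claw":-1},{"slide":[0.34,-0.1,0],"angular":[0,0,0.06],"claw":-1},{"slide":[0.5,-0.145,0.01],"angular":[0,0,0.09],"claw":-1},{"slide":[0.59,-0.17,0.06],"angular":[0,0,0.11],"claw":-1},{"slide":[0.612,-0.175,0.14],"angular":[0,0,0.11],"claw":-1},{"slide":[0.612,-0.175,0.16],"angular":[0,0,0.11],"claw":-1},{"slide":[0.612,-0.175,0.16],"angular":[0,0,0.11],"claw":-1},{"slide":[0.612,-0.175,0.16],"angular":[0,0,0.11],"claw":-1}]'
python3 - <<'E'
from h import *
for i in range(2):im,E=held(-.001);jigrel(im)
s=ctrl.get_state();print(s["position"],s["ft_force"],yaw())
E
```

```text
time: 34.2
position: [0.6068, -0.0794, 0.173]
tool_rot: [-2.34, -2.085, 0.003]
ft_force: [0.3, 0.6, -1.2]
grip_width: 0.637
grip_force: 45.0
time: 35.0
position: [0.5843, 0.068, 0.1369]
tool_rot: [2.415, 2.008, -0.001]
ft_force: [-0.4, -0.2, -0.1]
grip_width: 0.638
grip_force: 45.0
held n 4031 y [-27.2  28.3] x [-2.7 28.8] z -1.9
[12.4  0.2] [56.9 33.2] 89.9
1057 pix [259. 216.] [ 30.8 -28.4] [19.2 19.2] 89.6
1059 pix [376. 216.] [30.9 26.9] [19.2 19.4] 90.0
dist 55.3 ang -0.12 pocket [ 3.18 -0.67]
held n 4033 y [-27.2  28.3] x [-2.7 28.8] z -1.9
[12.7  0.4] [33.1 56.8] 0.4
1025 pix [259. 217.] [ 30.5 -28.8] [19.3 19.2] 89.9
1035 pix [375. 216.] [30.5 26.7] [19.4 19.3] 0.1
dist 55.4 ang -0.04 pocket [ 2.8  -1.05]
[0.58478043 0.06846782 0.13775537] [-0.12936182  0.13677121 -0.34242366] (np.float64(-10.51701454392753), [[0.1825, 0.9832, 0.0012], [0.9832, -0.1825, -0.0001], [0.0001, 0.0012, -1.0]])
```

```bash
cd .;
python3 -m inch '[{"slide":[0.007,-0.0055,0.03],"angular":[0,0,0],"claw":-1},{"slide":[0.007,-0.0055,0.06],"angular":[0,0,0],"claw":-1},{"slide":[0.007,-0.0055,0.072],"angular":[0,0,0],"claw":-1},{"slide":[0.007,-0.0055,0.072],"angular":[0,0,0],"claw":-1},{"slide":[0.007,-0.0055,0.072],"angular":[0,0,0],"claw":-1}]'
python3 - <<'E'
from h import *
for i in range(2):im,E=held(-.001);jigrel(im)
s=ctrl.get_state();print(s["position"],s["ft_force"],yaw()[0])
E
```

```text
time: 35.6
position: [0.5831, 0.0718, 0.119]
tool_rot: [2.414, 2.011, -0.0]
ft_force: [0.1, 0.4, -0.5]
grip_width: 0.638
grip_force: 45.0
held n 4038 y [-27.2  28.3] x [-3.  28.9] z -1.9
[12.5  0.2] [33.4 56.8] 0.3
1118 pix [258. 230.] [ 27.1 -26.5] [19.4 19.7] 89.8
1156 pix [385. 231.] [27.3 28.9] [19.6 19.3] 0.0
dist 55.5 ang -0.17 pocket [-0.55  1.27]
held n 4034 y [-27.2  28.3] x [-2.7 28.9] z -1.9
[12.6  0.2] [33.4 56.7] 0.2
1105 pix [258. 230.] [ 27.3 -26.6] [19.3 19.2] 89.8
1143 pix [384. 231.] [27.1 28.7] [19.6 19.2] 0.2
dist 55.3 ang 0.2 pocket [-0.41  0.96]
[0.583325   0.07189023 0.11935122] [-0.06402147  0.67133529 -0.81518792] -10.393926448848903
```

```bash
cd .;
python3 -m inch '[{"slide":[-0.0045,0.0022,0],"angular":[0,0,0],"claw":-1},{"slide":[-0.0045,0.0022,0],"angular":[0,0,0],"claw":-1},{"slide":[-0.0045,0.0022,0],"angular":[0,0,0],"claw":-1}]'
python3 - <<'E'
from h import *
for i in range(2):im,E=held(-.001);jigrel(im)
s=ctrl.get_state();print(s["position"],s["ft_force"],yaw()[0])
E
```

```text
time: 36.0
position: [0.5835, 0.0706, 0.1192]
tool_rot: [2.414, 2.011, 0.0]
ft_force: [-0.8, -0.3, -1.6]
grip_width: 0.638
grip_force: 45.0
held n 4042 y [-27.2  28.3] x [-2.8 28.8] z -1.9
[12.6  0.3] [56.9 33.1] 89.9
1163 pix [257. 228.] [ 28.5 -27.1] [19.2 19.2] 89.5
1157 pix [383. 228.] [28.5 28.3] [19.2 19.3] 0.3
dist 55.4 ang 0.08 pocket [0.78 0.53]
held n 4017 y [-27.2  28.3] x [-3.  28.8] z -1.9
[12.6  0.3] [56.8 32.9] 89.7
1163 pix [257. 229.] [ 28.2 -27.2] [19.8 19.2] 0.4
1150 pix [383. 228.] [28.6 28.3] [19.  19.3] 0.7
dist 55.5 ang -0.44 pocket [0.63 0.79]
[0.58343497 0.07065099 0.1191587 ] [ 0.64411533 -0.50730389 -0.32554496] -10.399434179638481
```

```bash
cd .;
python3 -m inch '[{"slide":[0,0,0.012],"angular":[0,0,0],"claw":-1},{"slide":[0,0,0.024],"angular":[0,0,0],"claw":-1},{"slide":[0,0,0.034],"angular":[0,0,0],"claw":-1},{"slide":[0,0,0.042],"angular":[0,0,0],"claw":-1},{"slide":[0,0,0.05],"angular":[0,0,0],"claw":-1},{"slide":[0,0,0.056],"angular":[0,0,0],"claw":-1}]'
```

```text
time: 36.7
position: [0.5834, 0.0706, 0.1048]
tool_rot: [-2.414, -2.011, 0.0]
ft_force: [0.3, 0.4, -1.4]
grip_width: 0.639
grip_force: 45.0
```

```bash
cd .;
python3 -m inch '[{"slide":[0,0,0.01],"angular":[0,0,0],"claw":-1},{"slide":[0,0,0.02],"angular":[0,0,0],"claw":-1},{"slide":[0,0,0.03],"angular":[0,0,0],"claw":-1},{"slide":[0,0,0.038],"angular":[0,0,0],"claw":-1},{"slide":[0,0,0.046],"angular":[0,0,0],"claw":-1},{"slide":[0,0,0.052],"angular":[0,0,0],"claw":-1},{"slide":[0,0,0.056],"angular":[0,0,0],"claw":-1}]'
```

```text
time: 37.4
position: [0.5834, 0.0706, 0.0909]
tool_rot: [2.414, 2.011, -0.0]
ft_force: [0.1, 0.5, -0.1]
grip_width: 0.64
grip_force: 45.0
```

```bash
cd .;
python3 -m inch '[{"slide":[0,0,0.003],"angular":[0,0,0],"claw":-1},{"slide":[0,0,0.006],"angular":[0,0,0],"claw":-1},{"slide":[0,0,0.008],"angular":[0,0,0],"claw":-1}]'
```

```text
time: 37.7
position: [0.5834, 0.0707, 0.0891]
tool_rot: [2.413, 2.011, 0.0]
ft_force: [0.3, -0.9, -0.7]
grip_width: 0.64
grip_force: 45.0
```

```bash
cd .;
python3 -m inch '[{"slide":[0,0,0.002],"angular":[0,0,0],"claw":-1},{"slide":[0,0,0.003],"angular":[0,0,0],"claw":-1}]'
```

```text
time: 37.9
position: [0.5834, 0.0707, 0.0883]
tool_rot: [2.414, 2.011, 0.0]
ft_force: [0.4, 0.3, 0.1]
grip_width: 0.635
grip_force: 45.0
```

```bash
cd .;
python3 -m inch '[{"slide":[0,0,0.002],"angular":[0,0,0],"claw":-1},{"slide":[0,0,0.003],"angular":[0,0,0],"claw":-1}]'
```

```text
time: 38.1
position: [0.5834, 0.0707, 0.0877]
tool_rot: [-2.414, -2.011, -0.0]
ft_force: [-0.7, -0.1, 0.7]
grip_width: 0.637
grip_force: 45.0
```

```bash
cd .;
python3 -m inch '[{"slide":[0,0,0.001],"angular":[0,0,0],"claw":-1},{"slide":[0,0,0.002],"angular":[0,0,0],"claw":-1}]'
```

```text
time: 38.3
position: [0.5835, 0.0707, 0.0877]
tool_rot: [-2.413, -2.011, -0.001]
ft_force: [-1.5, 0.6, 5.7]
grip_width: 0.634
grip_force: 45.0
```

The roof rests with about 6 N. I'll let go, rise, close the fingers and check the stack.

```bash
cd .;
python3 -m inch '[{"slide":[0,0,0],"angular":[0,0,0],"claw":0.5},{"slide":[0,0,0],"angular":[0,0,0],"claw":0.8},{"slide":[0,0,0],"angular":[0,0,0],"claw":0.8},{"slide":[0,0,0],"angular":[0,0,0],"claw":0.8},{"slide":[0,0,-0.1],"angular":[0,0,0],"claw":0.8},{"slide":[0,0,-0.25],"angular":[0,0,0],"claw":0.8},{"slide":[0,0,-0.33],"angular":[0,0,0],"claw":0.8},{"slide":[0,0,-0.33],"angular":[0,0,0],"claw":-1},{"slide":[0,0,-0.33],"angular":[0,0,0],"claw":-1}]' 20
python3 -m inch '[{"slide":[0,0,0],"angular":[0,0,0],"claw":-1},{"slide":[0,0,0],"angular":[0,0,0],"claw":-1},{"slide":[0,0,0],"angular":[0,0,0],"claw":-1},{"slide":[0,0,0],"angular":[0,0,0],"claw":-1},{"slide":[0,0,0],"angular":[0,0,0],"claw":-1}]'
python3 - <<'E'
from h import *
im,E=cam("wrist");W=cloud(im,E)
for z in(.0897,.0967,.1037,.1107,.1177):part(W,.5845,.0714,z,.03,.002)
for n in("side",):
    im,E=cam(n);W=cloud(im,E)
    for z in(.0897,.1037,.1107,.1177):
        part(W,.5845,.0714,z,.025,.002)
s=ctrl.get_state();print(s["position"],s["ft_force"],s["grip_width"])
go(.5835,.0707,.132,-10.4)
E
```

```text
time: 39.2
position: [0.5834, 0.0707, 0.1695]
tool_rot: [-2.413, -2.011, -0.001]
ft_force: [0.1, -0.0, -0.1]
grip_width: 0.798
grip_force: 0.0
time: 39.7
position: [0.5833, 0.0706, 0.1693]
tool_rot: [-2.414, -2.011, 0.001]
ft_force: [-0.4, 0.4, -0.6]
grip_width: 0.348
grip_force: 0.0
2348 [584.6  72.4] [60.5 58.1] 85.8 z 0.0897
1783 [584.5  71.4] [59.9 59.9] 90.0 z 0.0965
1281 [584.3  71.5] [39. 39.] 25.4 z 0.1035
988 [584.5  71.4] [29.  29.3] 42.4 z 0.1106
919 [584.3  71.3] [19.2 19.2] 65.6 z 0.1175
40 [584.7  71.3] [49.7 48.7] 89.9 z 0.0892
54 [580.8  64.8] [27.4 37.8] 68.6 z 0.1029
37 [582.3  65.9] [21.2 26.7] 82.3 z 0.1098
31 [582.4  68.6] [18.7 17.1] 39.2 z 0.1167
[0.58338863 0.07060942 0.16947952] [ 0.19176091 -0.4519458  -0.3367137 ] 0.2563897089226691
slide [0.0004, 0.0004, 0.1499] ang [-0.0001, 0.0001, 0.0] rows 1.0
```

The stack is level: the roof's top step is at 117.5 mm, centred at (584.3, 71.3). Now I press.

```bash
cd .;
python3 -m inch '[{"slide":[0.002,0.002,0.0],"angular":[0,0,0],"claw":-1},{"slide":[0.002,0.002,0.0],"angular":[0,0,0],"claw":-1},{"slide":[0.002,0.002,0.06],"angular":[0,0,0],"claw":-1},{"slide":[0.002,0.002,0.11],"angular":[0,0,0],"claw":-1},{"slide":[0.002,0.002,0.135],"angular":[0,0,0],"claw":-1},{"slide":[0.002,0.002,0.148],"angular":[0,0,0],"claw":-1},{"slide":[0.002,0.002,0.154],"angular":[0,0,0],"claw":-1}]'
```

```text
time: 40.5
position: [0.5837, 0.071, 0.1304]
tool_rot: [-2.414, -2.011, 0.001]
ft_force: [-0.9, -0.3, -0.3]
grip_width: 0.011
grip_force: 0.0
```

```bash
cd .;
python3 -m inch '[{"slide":[0,0,0.003],"angular":[0,0,0],"claw":-1},{"slide":[0,0,0.006],"angular":[0,0,0],"claw":-1}]'
```

```text
time: 40.7
position: [0.5843, 0.0711, 0.1299]
tool_rot: [2.413, 2.011, 0.001]
ft_force: [-0.6, -0.2, -0.3]
grip_width: 0.007
grip_force: 0.0
```

```bash
cd .;
python3 -m inch '[{"slide":[0,0,0.002],"angular":[0,0,0],"claw":-1},{"slide":[0,0,0.004],"angular":[0,0,0],"claw":-1}]'
```

```text
time: 40.9
position: [0.5844, 0.0711, 0.1292]
tool_rot: [2.413, 2.011, 0.002]
ft_force: [-1.0, 0.4, 4.3]
grip_width: 0.007
grip_force: 1.9
```

```bash
cd .;
python3 -m inch '[{"slide":[0,0,0.002],"angular":[0,0,0],"claw":-1},{"slide":[0,0,0.002],"angular":[0,0,0],"claw":-1}]'
```

```text
time: 41.1
position: [0.5845, 0.0711, 0.1292]
tool_rot: [2.413, 2.011, 0.002]
ft_force: [-1.4, -0.8, 4.6]
grip_width: 0.006
grip_force: 2.6
```

```bash
cd .;
python3 -m inch '[{"slide":[0,0,0.0015],"angular":[0,0,0],"claw":-1},{"slide":[0,0,0.003],"angular":[0,0,0],"claw":-1},{"slide":[0,0,0.003],"angular":[0,0,0],"claw":-1}]'
```

```text
time: 41.4
position: [0.5848, 0.0711, 0.1291]
tool_rot: [2.413, 2.011, 0.003]
ft_force: [-2.3, -0.8, 9.3]
grip_width: 0.003
grip_force: 4.4
```

```bash
cd .;
python3 -m inch '[{"slide":[0,0,0.0004],"angular":[0,0,0],"claw":-1},{"slide":[0,0,0.0004],"angular":[0,0,0],"claw":-1},{"slide":[0,0,0.0004],"angular":[0,0,0],"claw":-1},{"slide":[0,0,0.0004],"angular":[0,0,0],"claw":-1},{"slide":[0,0,0.0004],"angular":[0,0,0],"claw":-1},{"slide":[0,0,0.0004],"angular":[0,0,0],"claw":-1},{"slide":[0,0,0.0004],"angular":[0,0,0],"claw":-1},{"slide":[0,0,0.0004],"angular":[0,0,0],"claw":-1},{"slide":[0,0,0.0004],"angular":[0,0,0],"claw":-1},{"slide":[0,0,0.0004],"angular":[0,0,0],"claw":-1}]'
python3 -m inch '[{"slide":[0,0,-0.01],"angular":[0,0,0],"claw":-1},{"slide":[0,0,-0.06],"angular":[0,0,0],"claw":-1},{"slide":[0,0,-0.16],"angular":[0,0,0],"claw":-1},{"slide":[0,0,-0.18],"angular":[0,0,0],"claw":-1},{"slide":[0,0,-0.18],"angular":[0,0,0],"claw":-1}]'
python3 - <<'E'
from h import *
im,E=cam("wrist");W=cloud(im,E);s=ctrl.get_state();print(s["position"],s["ft_force"])
part(W,.5845,.0714,.0967,.04,.002);part(W,.5845,.0714,.1107,.03,.002);part(W,.562,-.051,.1277,.03,.004)
go(.562,-.0515,.155,-10.4)
E
```

```text
time: 42.4
position: [0.5848, 0.0711, 0.1291]
tool_rot: [2.413, 2.011, 0.003]
ft_force: [-2.7, -0.4, 8.8]
grip_width: -0.001
grip_force: 4.6
time: 42.9
position: [0.5848, 0.0711, 0.1735]
tool_rot: [2.413, 2.01, 0.004]
ft_force: [0.1, 0.4, -1.0]
grip_width: 0.009
grip_force: 0.0
[0.58404543 0.07115969 0.17237307] [0.42138864 1.04660967 0.15355798]
2700 [585.5  78. ] [61.  73.9] 80.3 z 0.0963
823 [584.9  72.1] [26.7 29.7] 57.8 z 0.1106
0 [0. 0.] [0. 0.] 0.0 z nan
slide [-0.4985, 0.0017, 0.0693] ang [0.0008, -0.0009, 0.0004] rows 3.0
  return _methods._mean(a, axis=axis, dtype=dtype,
  ret = ret.dtype.type(ret / rcount)
```

```bash
cd .;
python3 -m inch '[{"slide":[-0.12,0,0],"angular":[0,0,0],"claw":-1},{"slide":[-0.28,0,0],"angular":[0,0,0],"claw":-1},{"slide":[-0.42,0,0.03],"angular":[0,0,0],"claw":-1},{"slide":[-0.49,0,0.07],"angular":[0,0,0],"claw":-1},{"slide":[-0.4985,0.002,0.09],"angular":[0,0,0],"claw":-1},{"slide":[-0.4985,0.002,0.1],"angular":[0,0,0],"claw":-1},{"slide":[-0.4985,0.002,0.1],"angular":[0,0,0],"claw":-1},{"slide":[-0.4985,0.002,0.1],"angular":[0,0,0],"claw":-1}]'
python3 -c "
from h import *
s=ctrl.get_state();print(s['position'],s['ft_force'])
go(.5618,-.0516,.1395,-10.4)"
```

```text
time: 43.75
position: [0.5624, -0.0497, 0.1472]
tool_rot: [-2.411, -2.014, -0.0]
ft_force: [0.4, -0.3, -0.8]
grip_width: 0.008
grip_force: 0.0
[ 0.56242181 -0.04974047  0.14718774] [ 0.39706166 -0.26441269 -0.79027056]
slide [-0.0078, -0.0011, 0.0307] ang [-0.0001, -0.0007, 0.0053] rows 1.0
```

```bash
cd .;
python3 -m inch '[{"slide":[-0.007,0,0.02],"angular":[0,0,0],"claw":-1},{"slide":[-0.007,0,0.03],"angular":[0,0,0],"claw":-1},{"slide":[-0.007,0,0.038],"angular":[0,0,0],"claw":-1},{"slide":[-0.007,0,0.045],"angular":[0,0,0],"claw":-1},{"slide":[-0.007,0,0.05],"angular":[0,0,0],"claw":-1},{"slide":[-0.007,0,0.055],"angular":[0,0,0],"claw":-1},{"slide":[-0.007,0,0.055],"angular":[0,0,0],"claw":-1}]'
```

```text
time: 44.45
position: [0.5618, -0.0529, 0.134]
tool_rot: [-2.413, -2.011, -0.001]
ft_force: [-2.2, 1.3, 6.7]
grip_width: 0.005
grip_force: 3.3
```

```bash
cd .;
python3 -m inch '[{"slide":[0,0,0.004],"angular":[0,0,0],"claw":-1},{"slide":[0,0,0.008],"angular":[0,0,0],"claw":-1},{"slide":[0,0,0.01],"angular":[0,0,0],"claw":-1},{"slide":[0,0,0.01],"angular":[0,0,0],"claw":-1},{"slide":[0,0,0.01],"angular":[0,0,0],"claw":-1}]'
```

```text
time: 44.95
position: [0.5619, -0.053, 0.1333]
tool_rot: [-2.413, -2.01, -0.002]
ft_force: [-6.5, 1.5, 17.2]
grip_width: 0.005
grip_force: 8.4
```

The cap is on its stop: 17 N and no further travel. Releasing it and verifying.

```bash
cd .;
python3 -m inch '[{"slide":[0,0,-0.01],"angular":[0,0,0],"claw":-1},{"slide":[0,0,-0.03],"angular":[0,0,0],"claw":-1},{"slide":[0,0,-0.1],"angular":[0,0,0],"claw":-1},{"slide":[0,0,-0.28],"angular":[0,0,0],"claw":-1},{"slide":[-0.15,0,-0.4],"angular":[0,0,0],"claw":-1},{"slide":[-0.35,0,-0.5],"angular":[0,0,0],"claw":-1},{"slide":[-0.5,0,-0.55],"angular":[0,0,0],"claw":-1},{"slide":[-0.6,0,-0.55],"angular":[0,0,0],"claw":-1},{"slide":[-0.6,0,-0.55],"angular":[0,0,0],"claw":-1}]'
python3 - <<'E'
from h import *
s=ctrl.get_state();print(s['position'],s['ft_force'])
for n in("top","wrist"):
    im,E=cam(n);W=cloud(im,E);print(n)
    for a in((.562,-.051,.1277,.025,.004),(.5845,.0714,.1177,.02,.0025),(.5845,.0714,.0967,.04,.003),(.7,.327,.06,.03,.006),(.376,-.006,.076,.04,.004),(.7856,-.117,.056,.03,.004)):
        try: part(W,*a)
        except Exception as e: print("none")
E
```

```text
time: 45.85
position: [0.5329, -0.2067, 0.2692]
tool_rot: [2.42, 1.999, -0.001]
ft_force: [-0.0, -2.0, 0.5]
grip_width: 0.004
grip_force: 0.0
[ 0.53292403 -0.20668784  0.26918848] [-0.02481466 -1.9662948   0.47252391]
top
108 [562.4 -52.5] [23.9 24.1] 30.0 z 0.1265
43 [584.5  71.4] [17.3 16. ] 89.5 z 0.1168
240 [584.4  72.1] [72.2 73.6] 80.6 z 0.0956
132 [696.2 328.1] [37.8 26.2] 11.5 z 0.0607
295 [375.5  -6.6] [44.2 44.9] 43.1 z 0.0743
86 [ 785. -117.] [25.7 25.5] 32.0 z 0.0543
wrist
889 [561.1 -56.8] [16.1 24.8] 80.7 z 0.1281
0 [0. 0.] [0. 0.] 0.0 z nan
0 [0. 0.] [0. 0.] 0.0 z nan
0 [0. 0.] [0. 0.] 0.0 z nan
2119 [373.4 -13.6] [30.  46.5] 79.6 z 0.0752
1026 [ 785.5 -117.8] [27.  26.4] 27.2 z 0.0549
  return _methods._mean(a, axis=axis, dtype=dtype,
  ret = ret.dtype.type(ret / rcount)
```

The cap is back up, the stack stands, and the plate, jar and pillar are where they were.

```bash
python3 -c "
from h import *
print(ctrl.close_job())"
```

```text
the job is handed in; nothing more can be done
None
```

I handed the job in at about 46 s: hut, frame and roof stacked in the jig and level, roof pressed at about 9 N for over a second, cap pressed fully and back up, bystanders unmoved; the hut's first try hit a post at about 16 N and tilted in the grip, so I set it down and regripped it.

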